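# Set the dessert dishes in row and slide the tray under the dosing funnels

### The job

Get the three blue-and-white dishes ready for filling: with the tray still at its loading stop, nudge each dish back into the scallop of the wire rail behind it, fully home, so that they stand in an even row. Then push the tray along its rails, away from you, to the next stop, where the spring roller clicks into the second notch and each dish stands under its funnel, and let go. Do not tip a dish, and leave the tea canister and the chocolate packet to the right of the stand where they are.

Things in the scene. Friction and masses are not known exactly. Their poses are not given: they have to be found in the camera images.
- filler: fixed stand, 400 mm deep, 420 mm wide: two guide bars and, over its far end, a row of three metal funnels with taps (100 to 258 mm high, 113 mm across the top; near edge 53 mm beyond the scallops). Origin: on the worktop below the middle scallop at the loading stop. x: the way the tray is pushed, away from the robot; y: along the row, to the left; z up.
- dish_left: small white-and-blue patterned china dish, open and bowl-shaped, 111 mm across the rim, 42 mm high, on a 60 mm foot (weight 0.16 kg); it stands on the tray deck, so its rim is about 84 mm above the worktop. Origin: centre of its underside, z up. It belongs in the left scallop
- dish_middle: small white-and-blue patterned china dish, open and bowl-shaped, 111 mm across the rim, 42 mm high, on a 60 mm foot (weight 0.16 kg); it stands on the tray deck, so its rim is about 84 mm above the worktop. Origin: centre of its underside, z up. It belongs in the middle scallop
- dish_right: small white-and-blue patterned china dish, open and bowl-shaped, 111 mm across the rim, 42 mm high, on a 60 mm foot (weight 0.16 kg); it stands on the tray deck, so its rim is about 84 mm above the worktop. Origin: centre of its underside, z up. It belongs in the right scallop
- nest_left (a point): place of the origin of the left dish when fully home in its scallop (about 3 mm of play), on the deck, 42 mm above the worktop; moves with the tray; axes as the stand's. Scallops are 122 mm apart; their 7 mm wire runs behind the dishes, 38 mm above the deck. The dishes begin 15 to 33 mm in front of home, on the robot's side, up to 4 mm to the side
- nest_middle (a point): place of the origin of the middle dish when fully home in its scallop (about 3 mm of play), on the deck, 42 mm above the worktop; moves with the tray; axes as the stand's. Scallops are 122 mm apart; their 7 mm wire runs behind the dishes, 38 mm above the deck. The dishes begin 15 to 33 mm in front of home, on the robot's side, up to 4 mm to the side
- nest_right (a point): place of the origin of the right dish when fully home in its scallop (about 3 mm of play), on the deck, 42 mm above the worktop; moves with the tray; axes as the stand's. Scallops are 122 mm apart; their 7 mm wire runs behind the dishes, 38 mm above the deck. The dishes begin 15 to 33 mm in front of home, on the robot's side, up to 4 mm to the side
- tap_left (a point): lower end of the nozzle of the left funnel, 100 mm above the worktop, fixed on the stand; 110 mm beyond the left scallop's place at the loading stop
- tap_middle (a point): lower end of the nozzle of the middle funnel, 100 mm above the worktop, fixed on the stand; 110 mm beyond the middle scallop's place at the loading stop
- tap_right (a point): lower end of the nozzle of the right funnel, 100 mm above the worktop, fixed on the stand; 110 mm beyond the right scallop's place at the loading stop
- grip (a point): middle of the tray's black pull bar: a round bar 18 mm thick and 76 mm long along the stand's y, at 60 mm above the worktop, 145 mm in front of the row of scallops, free above and 17 mm clear below, 40 mm in front of the edge of the tray deck; moves with the tray
- tray (a joint): travel of the tray away from the robot, m: 0 at the loading stop (first notch), 0.110 at the filling stop (second notch), then free on to the rail ends at 0.138 (front end -0.005). A sprung roller at the tray's left edge drops into the notches: about 8 N pushes it out, 2 N slides the tray between them, and it centres the tray when let go within 4 mm of a notch
- canister: green tea canister with wooden lid, 77 mm across, 110 mm high, to the right of the stand; leave alone. Origin: centre of its underside
- packet: dark blue chocolate packet lying flat, 80 x 206 x 11 mm, to the right; leave alone. Origin: centre of its underside
Mind the look-alikes: they are no part of the job. Leave any orange look-alike of the dish_left alone.

How it is judged:
By the outcome, as a careful person would: the job done as asked, in the order asked, and still so for the second after the job is handed in, with the robot touching nothing.
It also fails if it takes over 48 s, if anything falls off the work surface, if the arm or the gripper's body presses on something with over 40 N, if the wrist force passes 120 N, or if a joint passes its speed limit or range.

### The arm

A 6-joint arm with a two-finger parallel gripper is mounted at the origin on a cart in front of the work surface, level with it; the furniture and walls round the work are solid. World frame = base frame: x ahead of the robot, y to its left, z up, the work surface at z = 0. Lengths are in m, angles in degrees, forces in N, time in s.
With the tool pointing down it reaches from about 0.325 to 0.925 m from the base axis. Payload 3.1 kg.
Tool frame: the origin (TCP) lies at the very end of the fingers, on their centre line; the grasp point (between the pads) lies 19 mm behind it; y points along the fingers, z is the direction in which the jaws open and shut, and the axes are right-handed (so a half turn about y gives the same grasp; the last joint's range is limited). The gripper opens to 85 mm and grips with 20 to 120 N. Pads are 22 mm wide; open, the fingers measure 114 mm over their backs; the gripper's body (76 mm by 85 mm) begins 54 mm behind the grasp point. The pads swing forward as they close: fully open they stand 13 mm farther back than shut.
Start: joints at [65.019, 12.427, 92.441, -0, 75.132, -6.429], TCP at [0.199, 0.593, 0.205] pointing down, gripper open.
Joint ranges: [-157.48, 157.48], [-44.54, 120.13], [17.64, 146.25], [-64.5, 244.5], [7.68, 150.69], [-147.95, 147.95]. Speed limits (degrees/s): [159.86, 159.86, 180, 180, 180, 180].

### API

Orientations are given as [roll, pitch, yaw] about the fixed x, y, z axes, in that order (R = Rz(yaw) Ry(pitch) Rx(roll)).
In Python, from workcell import sense, eyes, job_done gives the robot as it stands. The module is installed in compiled form; this text tells all that it offers.
- The arm moves only by the tool move_arm, never from a script. Its argument "series" is a list that holds one entry, the list of rows, each a list of 4 numbers: the shift along the tool's x, y, z in m, then the turn about the tool's y in degrees. A call has exactly 10 rows; each row is the pose to reach, as a shift and turn from the pose commanded when the call began, along the tool's axes at that moment; what a row does not reach only later rows make up. A row lasts 1/12 s, in which the tool goes at most 41.7 mm and 7.16 degrees, less where a joint would pass 70% of its speed; a pose out of reach is approached as far as the arm can. A call with a gripper value outside its range is refused whole. "claw" is the gripper command: -1 is shut, 1 is fully open, values between are in proportion, set as the call begins (left out, the last holds). The fingers move at their own pace and stop on an object; "newtons" is the grip in N (left out, the last holds). Time passes only in rows, so rows that repeat a pose let the fingers close, or fill a call up. It gives the time, the measured TCP pose, the force and the opening at its end, in the units of the state.
- sense(): the state, without advancing time (a new reading comes with each control period).
- eyes.grab_frame(name): name is "side" or "top"; returns a dict with "image" (384x512x3 uint8, red, green, blue), "intrinsics" (3x3 intrinsics, pixels), "world_from_camera" (4x4, takes a point from camera to world coordinates). Camera axes: x right, y down, z forward; pixel columns grow to the right and rows downward; lengths in m; the calibration is good to about 2 mm. A picture is of the moment at which its call begins. There is no depth.
- job_done(): hands the job in, once; it reports no verdict.
Trained networks look in a picture, given as the dict that the camera call returned (one of the last four; its "shot" number tells which), for a name from the list of things; names that differ only in an ending like _2 or _b are one class to them, and where a whole thing is asked for, a point or a joint stands for the part that bears it (a point fixed in the world has none). Each returns a list of dicts, best first, with "p" (0 to 1); they miss things now and then, are a little off and sometimes report something else, mostly with a low value. They report only what shows in the picture. A call takes as long as a camera call. They do not tell look-alikes from the thing itself.
- eyes.trace(name, picture): "region" (384x512 bool, what is visible of it).
- eyes.tip_of(name, picture): "at" ([x, y, z] in m, in world coordinates, good to about 4 mm: a listed point, or the origin of a listed thing).
The state is a dict: "time": time; "joint_positions": joint angles; "joint_velocities": joint speeds; "effort": joint torques, N m; "eef_pos": TCP position; "tool_rot": TCP orientation; "force": force on the tool from outside, world axes, zero at the start; "ft_torque": the same for the moment, N m; "gripper_width": finger opening in m.
Only numpy, scipy, OpenCV 4.12 (cv2) and the standard library are available. Lean on these libraries where they do the work, as an engineer would, in place of code of your own. Each camera call takes 0.05 s, during which the arm holds its last target.

## Working session

There is one attempt and no reset: what is moved stays moved. The work goes in short steps, Python scripts to look and compute and a tool call to move; the robot and the scene stay as the last step left them, time stands still between calls to the robot, and variables do not carry over. Pictures are saved under pics/ and viewed, and the job is handed in when it is done.

Besides the shell and the picture viewer there is one more tool, called after "Request:" by a JSON object that holds its "method" and its "body", one argument or row to a line. move_arm: Moves the arm, as the interface text tells. Its arguments: {"type":"object","properties":{"series":{"type":"array","items":{"type":"array","items":{"type":"array","items":{"type":"number"}}}},"claw":{"type":"number"},"newtons":{"type":"number"}},"required":["series"]}

```bash
mkdir -p pics; cat > h.py <<'E'
import numpy as np, cv2
from workcell import sense, eyes, job_done
def save(img,name): cv2.imwrite('pics/'+name,cv2.cvtColor(img,cv2.COLOR_RGB2BGR))
def proj(P,pic):
    T=np.linalg.inv(pic['world_from_camera']); p=T[:3,:3]@np.asarray(P)+T[:3,3]; q=pic['intrinsics']@p; return q[:2]/q[2]
def ray_z(uv,pic,z):
    T=pic['world_from_camera']; d=T[:3,:3]@np.linalg.inv(pic['intrinsics'])@np.array([uv[0],uv[1],1.0]); o=T[:3,3]; return o+d*(z-o[2])/d[2]
E
python3 - <<'E'
from h import *
s=sense(); print({k:np.round(v,4).tolist() for k,v in s.items()})
for n in ['top','side']:
    p=eyes.grab_frame(n); save(p['image'],n+'0.png')
    print(n,p['shot'],np.round(p['world_from_camera'],3).tolist(),p['intrinsics'].tolist())
    for t in ['filler','dish_left','dish_middle','dish_right','nest_left','nest_middle','nest_right','tap_left','tap_middle','tap_right','grip','canister','packet']:
        r=eyes.tip_of(t,p); print(t,[(np.round(x['at'],3).tolist(),round(x['p'],2)) for x in r[:5]])
print(sense()['time'])
E
```

```text
{'time': 0.0, 'joint_positions': [65.0201, 12.4774, 92.5272, -0.002, 75.1314, -6.4273], 'joint_velocities': [0.0579, -0.0173, 0.0423, 0.0102, -0.0191, -0.0134], 'effort': [-0.0005, -39.6838, -30.3853, -0.0001, 0.0095, -0.0], 'eef_pos': [0.1985, 0.5917, 0.2041], 'tool_rot': [-90.1353, 0.0133, -18.5521], 'force': [-0.1823, -0.522, 0.5969], 'ft_torque': [-0.0254, -0.0107, 0.0253], 'gripper_width': 0.0852}
top 1 [[-0.022, -0.992, 0.121, 0.359], [-1.0, 0.023, 0.008, 0.033], [-0.01, -0.12, -0.993, 1.438], [0.0, 0.0, 0.0, 1.0]] [[444.2336386085296, 0.0, 258.08780437492106], [0.0, 444.2336386085296, 188.9716375164717], [0.0, 0.0, 1.0]]
filler [([0.536, 0.246, -0.003], 0.61)]
dish_left [([0.504, 0.362, 0.046], 0.61), ([0.447, -0.04, 0.003], 0.58)]
dish_middle [([0.505, 0.241, 0.044], 0.77)]
dish_right [([0.507, 0.118, 0.042], 0.96)]
nest_left [([0.533, 0.368, 0.042], 0.79), ([0.535, 0.244, -0.006], 0.62), ([0.642, 0.361, 0.102], 0.24)]
nest_middle [([0.533, 0.239, 0.04], 0.61), ([0.539, 0.242, -0.0], 0.23)]
nest_right [([0.539, 0.121, 0.039], 0.91), ([0.53, 0.368, 0.043], 0.58), ([0.537, 0.24
[... 381 characters left out ...]
1.0]] [[486.78462562711695, 0.0, 262.90826206659534], [0.0, 486.78462562711695, 191.07732965961634], [0.0, 0.0, 1.0]]
filler [([0.539, 0.241, -0.0], 0.71)]
dish_left [([0.504, 0.364, 0.044], 0.75), ([0.448, -0.036, -0.002], 0.63)]
dish_middle [([0.504, 0.241, 0.042], 0.62)]
dish_right [([0.507, 0.12, 0.041], 0.76), ([0.534, 0.244, -0.001], 0.21)]
nest_left [([0.532, 0.369, 0.042], 0.87)]
nest_middle [([0.538, 0.248, 0.04], 0.59)]
nest_right [([0.536, 0.12, 0.04], 0.9)]
tap_left []
tap_middle []
tap_right []
grip [([0.393, 0.241, 0.059], 0.81), ([0.414, -0.374, -0.005], 0.67)]
canister [([0.447, -0.192, 0.001], 0.64)]
packet [([0.416, -0.374, -0.002], 0.59), ([0.391, 0.244, 0.059], 0.54)]
1.4
```

View pictures.

View pics/top0.png

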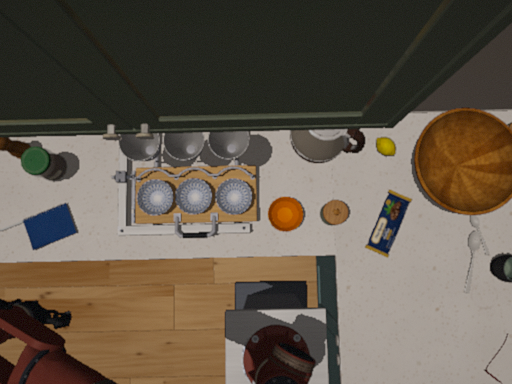

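View pics/side0.png

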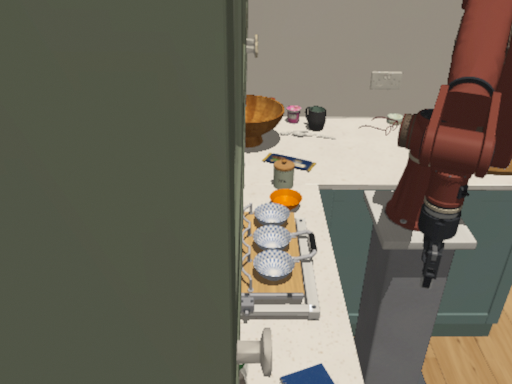

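```bash
python3 - <<'E'
import cv2
a=cv2.imread('pics/top0.png')[120:245,105:315]; cv2.imwrite('pics/top0c.png',cv2.resize(a,None,fx=3.8,fy=3.8,interpolation=cv2.INTER_CUBIC))
a=cv2.imread('pics/side0.png')[185:325,225:340]; cv2.imwrite('pics/side0c.png',cv2.resize(a,None,fx=4.2,fy=4.2,interpolation=cv2.INTER_CUBIC))
E
```

```text
(no output)
```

View pics/top0c.png

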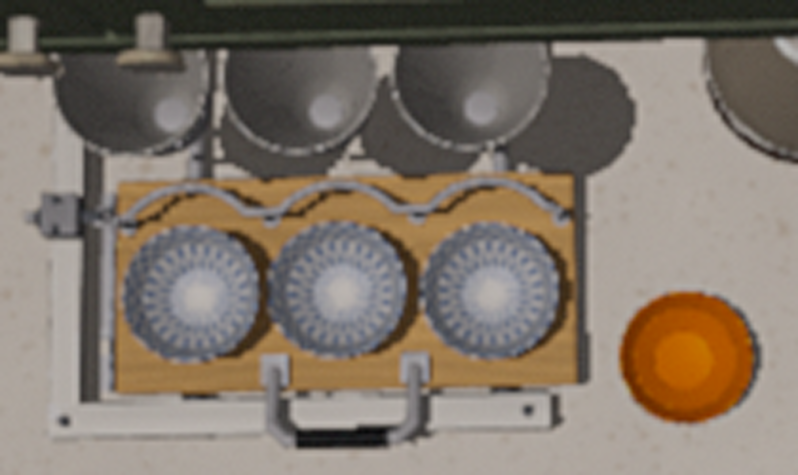

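View pics/side0c.png

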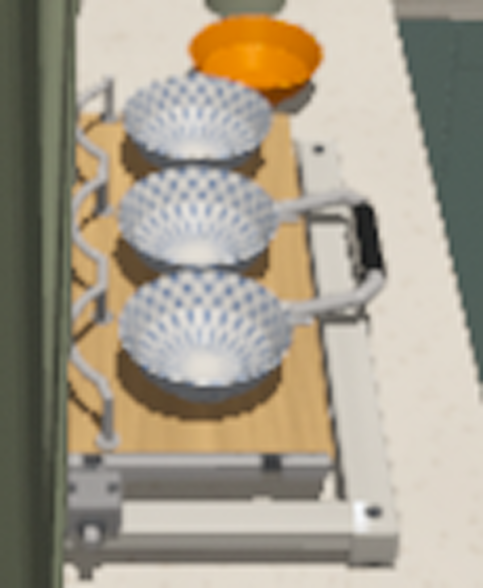

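```bash
cat >> h.py <<'E'
def rims(pic,names=('dish_left','dish_middle','dish_right'),z=0.084):
    out={}
    for n in names:
        rs=eyes.trace(n,pic); best=None
        for r in rs[:3]:
            m=r['region'].astype(np.uint8)
            if m.sum()<100: continue
            c,_=cv2.findContours(m,cv2.RETR_EXTERNAL,cv2.CHAIN_APPROX_NONE); c=max(c,key=cv2.contourArea)
            h=cv2.convexHull(c); e=cv2.fitEllipse(h)
            print(n,round(r['p'],2),'px',np.round(e[0],1),np.round(e[1],1),'at',np.round(ray_z(e[0],pic,z),4))
            out.setdefault(n,[]).append(ray_z(e[0],pic,z))
    return out
E
python3 - <<'E'
from h import *
for n in ['top','side']:
    p=eyes.grab_frame(n)
    if n=='top': rims(p)
    for t in ['nest_left','nest_middle','nest_right','tap_right','grip','filler']:
        r=eyes.tip_of(t,p); print(n,t,[(np.round(x['at'],4).tolist(),round(x['p'],2)) for x in r[:2]])
print(sense()['time'])
E
```

```text
dish_left 0.84 px [154.8 196.4] [35.5 36.3] at [0.5076 0.3608 0.084 ]
dish_left 0.72 px [185.6 178.9] [144.3 158.8] at [0.56   0.2658 0.084 ]
dish_left 0.61 px [285.1 213.4] [34.7 36.3] at [ 0.4464 -0.0376  0.084 ]
dish_middle 0.73 px [193.4 195.3] [35.5 36.2] at [0.5083 0.2419 0.084 ]
dish_middle 0.63 px [233.3 196. ] [34.6 35.7] at [0.5035 0.1196 0.084 ]
dish_middle 0.4 px [195.6 196.4] [ 82.6 154.8] at [0.505  0.2352 0.084 ]
dish_right 0.57 px [233.7 195.5] [35.4 36.8] at [0.5049 0.1182 0.084 ]
top nest_left [([0.5336, 0.3688, 0.0418], 0.58)]
top nest_middle [([0.5334, 0.2393, 0.0398], 0.84)]
top nest_right [([0.5332, 0.121, 0.0414], 0.59)]
top tap_right [([0.6427, 0.1176, 0.1002], 0.61)]
top grip [([0.388, 0.2433, 0.0613], 0.6)]
top filler [([0.5375, 0.2441, -0.0037], 0.68)]
side nest_left [([0.5336, 0.366, 0.0427], 0.6)]
side nest_middle [([0.5361, 0.2441, 0.0404], 0.91)]
side nest_right [([0.5342, 0.1234, 0.04], 0.59), ([0.5042, 0.243, 0.0392], 0.29)]
side tap_right []
side grip [([0.3908, 0.2444, 0.0604], 0.87)]
side filler [([0.5352, 0.2435, -0.0012], 0.62)]
2.25
```

```bash
python3 - <<'E'
from h import *
p=eyes.grab_frame('top'); save(p['image'],'top1.png')
im=cv2.imread('pics/top1.png')
for uv in [(156.8,169.2),(194.7,168.9),(233.9,167.9)]: print(ray_z(uv,p,0.08).round(4))
# project circle models
a=cv2.resize(im[150:245,110:270],None,fx=5,fy=5,interpolation=cv2.INTER_CUBIC)
def dr(P,col):
    q=(proj(P,p)-[110,150]+0.5)*5; cv2.circle(a,tuple(int(x) for x in q),1,col,-1)
yaw=np.radians(0.3); x0,y0=0.535,0.2435
X=np.array([np.cos(yaw),np.sin(yaw)]);Y=np.array([-np.sin(yaw),np.cos(yaw)])
for k in (1,0,-1):
    c=np.array([x0,y0])+Y*0.122*k
    for t in np.linspace(-1.0,1.0,60): 
        d=X*np.cos(t)+Y*np.sin(t); dr([*(c+d*0.0605),0.080],(0,0,255)) 
    dr([*c,0.084],(0,0,255))
for c in [(0.5076,0.3608),(0.5083,.2419),(.5049,.1182)]:
    for t in np.linspace(0,6.28,100): dr([c[0]+.0555*np.cos(t),c[1]+.0555*np.sin(t),.084],(0,255,0))
for t in np.linspace(-.038,.038,30): dr([*(np.array([x0,y0])-X*.145+Y*t),.06],(0,0,255))
cv2.imwrite('pics/top1m.png',a)
E
```

```text
[0.5929 0.356  0.08  ]
[0.5911 0.2382 0.08  ]
[0.5914 0.1166 0.08  ]
```

View pics/top1m.png

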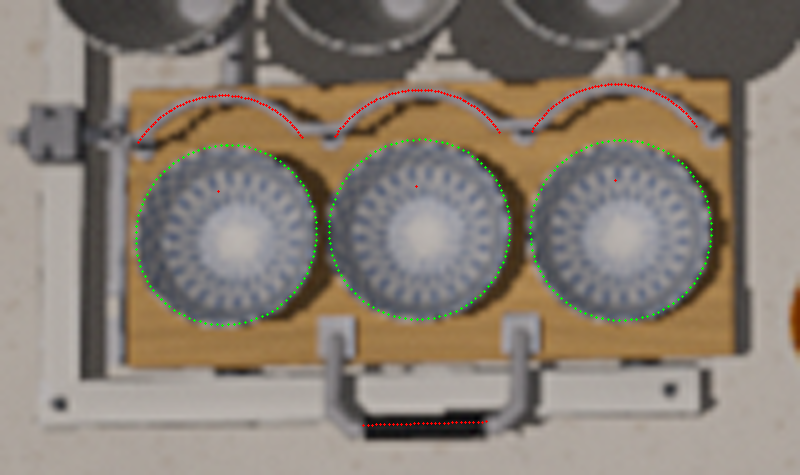

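Request:
{"method": "move_arm", "body": {
  "series": [
    [[0.012, 0, -0.006, -2], [0.045, 0, -0.022, -4], [0.081, 0, -0.039, -6], [0.117, 0, -0.056, -8], [0.153, 0, -0.073, -10], [0.189, 0, -0.091, -12], [0.225, 0, -0.108, -14], [0.258, 0, -0.124, -16], [0.283, 0, -0.136, -17.6], [0.2955, 0, -0.142, -18.55]]
  ],
  "claw": 0.03
}}

```text
time: 3.13
eef_pos: [0.4364, 0.3612, 0.2057]
tool_rot: [-90.0, -0.1, -0.1]
force: [-0.1, -0.3, -0.0]
gripper_width: 0.0439
```

Request:
{"method": "move_arm", "body": {
  "series": [
    [[0, 0.01, 0, 0], [0, 0.03, 0, 0], [0, 0.05, 0, 0], [0, 0.07, 0, 0], [0, 0.085, 0, 0], [0, 0.095, 0, 0], [0, 0.1, 0, 0], [0, 0.1, 0, 0], [0, 0.1, 0, 0], [0, 0.1, 0, 0]]
  ]
}}

```text
time: 3.97
eef_pos: [0.4345, 0.3647, 0.1067]
tool_rot: [-89.9, -0.1, 0.0]
force: [1.2, 0.3, 0.6]
gripper_width: 0.0438
```

```bash
python3 - <<'E'
from h import *
s=sense(); print(np.round(s['eef_pos'],4),np.round(s['tool_rot'],2),np.round(s['force'],2),s['gripper_width'])
p=eyes.grab_frame('top'); save(cv2.resize(p['image'][120:245,105:275],None,fx=4,fy=4,interpolation=cv2.INTER_CUBIC),'t2.png')
p=eyes.grab_frame('side'); save(cv2.resize(p['image'][135:335,205:365],None,fx=3,fy=3,interpolation=cv2.INTER_CUBIC),'s2.png')
E
```

```text
[0.4345 0.3647 0.1067] [-8.992e+01 -1.100e-01  1.000e-02] [1.18 0.26 0.59] 0.04384237864633389
```

View pics/t2.png

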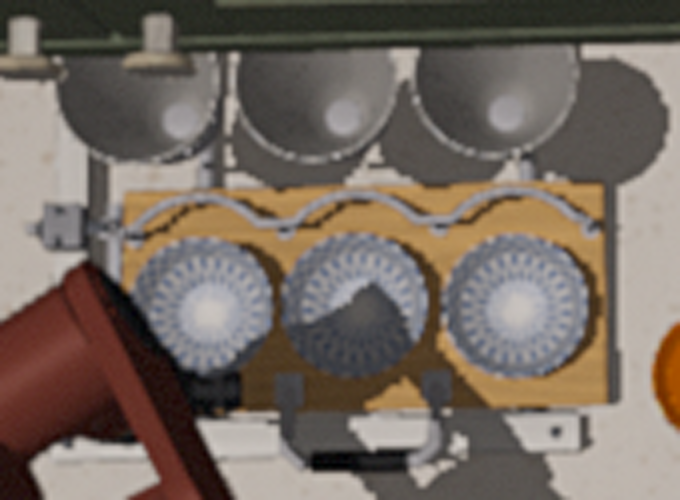

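View pics/s2.png

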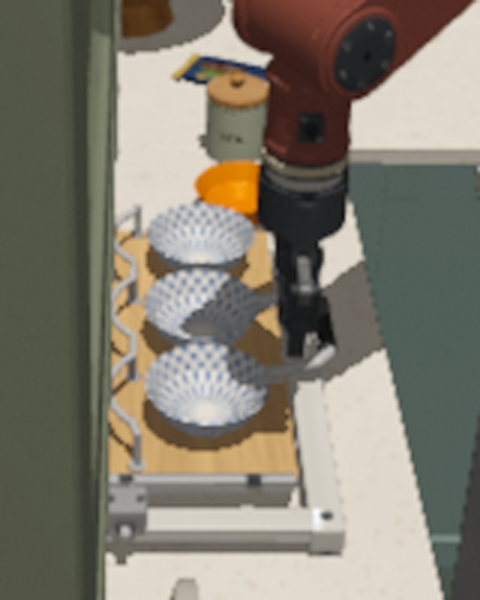

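Request:
{"method": "move_arm", "body": {
  "series": [
    [[0, 0.012, 0, 0], [0, 0.03, 0, 0], [0, 0.045, 0, 0], [0, 0.052, 0, 0], [0, 0.053, 0, 0], [0.001, 0.053, 0, 0], [0.003, 0.053, 0, 0], [0.006, 0.053, 0, 0], [0.009, 0.053, 0, 0], [0.012, 0.053, 0, 0]]
  ]
}}

```text
time: 4.9
eef_pos: [0.4467, 0.3643, 0.0533]
tool_rot: [-90.0, -0.1, -0.0]
force: [-1.1, -0.4, 0.7]
gripper_width: 0.0441
```

```bash
python3 - <<'E'
from h import *
s=sense(); print(np.round(s['eef_pos'],4),np.round(s['tool_rot'],2),np.round(s['force'],2),s['gripper_width'])
p=eyes.grab_frame('side'); save(cv2.resize(p['image'][185:335,225:345],None,fx=4,fy=4,interpolation=cv2.INTER_CUBIC),'s3.png')
E
```

```text
[0.4467 0.3643 0.0533] [-8.996e+01 -6.000e-02 -1.000e-02] [-1.11 -0.36  0.68] 0.0441102672977447
```

View pics/s3.png

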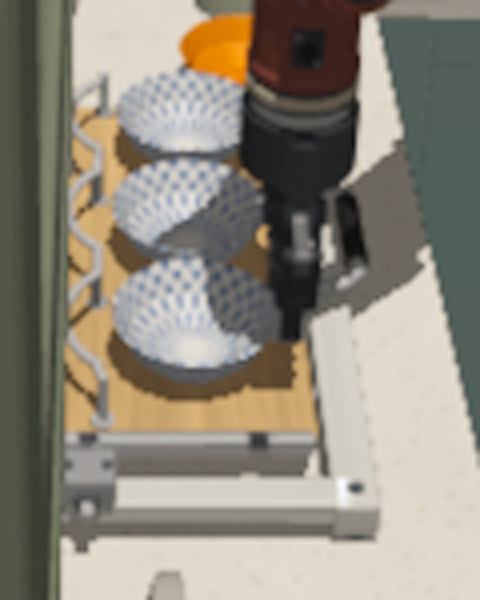

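Request:
{"method": "move_arm", "body": {
  "series": [
    [[0.001, 0, 0, 0], [0.003, 0, 0, 0], [0.005, 0, 0, 0], [0.007, 0, 0, 0], [0.009, 0, 0, 0], [0.011, 0, 0, 0], [0.013, 0, 0, 0], [0.015, 0, 0, 0], [0.017, 0, 0, 0], [0.018, 0, 0, 0]]
  ]
}}

```text
time: 5.78
eef_pos: [0.4641, 0.364, 0.0526]
tool_rot: [-90.0, -0.0, -0.0]
force: [-3.8, 0.3, 4.9]
gripper_width: 0.0441
```

```bash
python3 - <<'E'
from h import *
s=sense(); print(np.round(s['eef_pos'],4),np.round(s['tool_rot'],2),np.round(s['force'],2),s['gripper_width'])
p=eyes.grab_frame('side'); save(cv2.resize(p['image'][185:335,225:345],None,fx=4,fy=4,interpolation=cv2.INTER_CUBIC),'s4.png')
p=eyes.grab_frame('top'); rims(p,('dish_left',)); save(cv2.resize(p['image'][150:245,110:270],None,fx=5,fy=5,interpolation=cv2.INTER_CUBIC),'t4.png')
E
```

```text
[0.4641 0.364  0.0526] [-8.999e+01 -0.000e+00 -1.000e-02] [-3.8   0.26  4.94] 0.044095715038099795
dish_left 0.96 px [285.  213.4] [34.7 36.4] at [ 0.4464 -0.0372  0.084 ]
dish_left 0.76 px [158.1 187.6] [26.2 35.5] at [0.5349 0.3508 0.084 ]
dish_left 0.63 px [196.  196.5] [ 77.1 163.8] at [0.5046 0.2341 0.084 ]
```

View pics/s4.png

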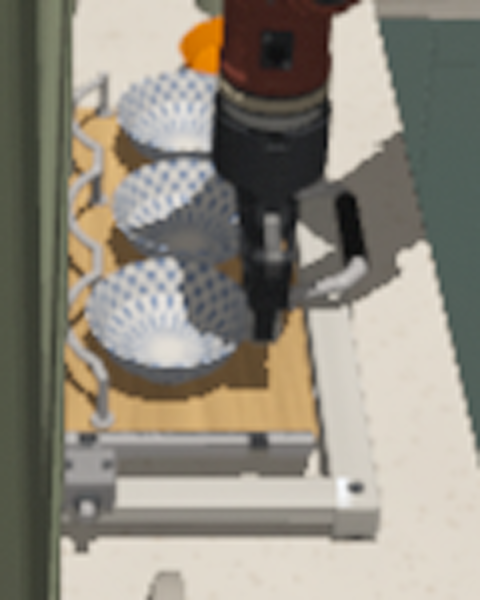

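View pics/t4.png

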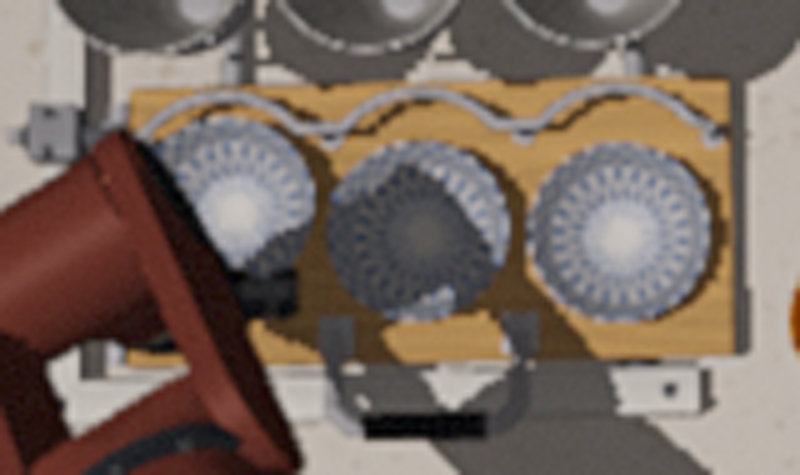

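```bash
python3 - <<'E'
from h import *
s=sense(); print(s['time'],np.round(s['eef_pos'],4),np.round(s['tool_rot'],2),np.round(s['force'],2),np.round(s['ft_torque'],3),s['gripper_width'])
p=eyes.grab_frame('side'); rims(p,('dish_left',),z=0.084)
s=sense(); print(s['time'],np.round(s['eef_pos'],4),np.round(s['force'],2),np.round(s['ft_torque'],3))
save(cv2.resize(p['image'][240:300,225:305],None,fx=8,fy=8,interpolation=cv2.INTER_CUBIC),'s5.png')
E
```

```text
5.9333 [0.4641 0.364  0.0525] [-8.999e+01 -2.000e-02 -0.000e+00] [-2.25 -1.14  4.32] [-0.133  0.5   -0.03 ] 0.0439610898828042
dish_left 0.64 px [266.3 264.5] [30.2 39.9] at [0.5266 0.3741 0.084 ]
6.0333 [0.4641 0.3639 0.0525] [-2.25 -0.83  4.6 ] [-0.121  0.46  -0.033]
```

View pics/s5.png

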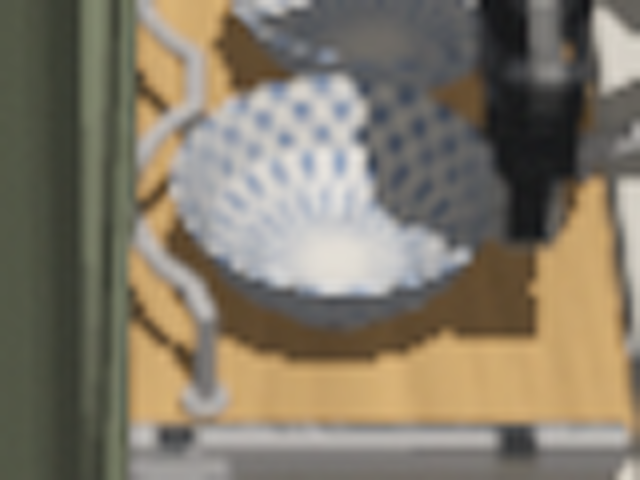

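Request:
{"method": "move_arm", "body": {
  "series": [
    [[0.001, 0, 0, 0], [0.002, 0, 0, 0], [0.003, 0, 0, 0], [0.004, 0, 0, 0], [0.005, 0, 0, 0], [0.006, 0, 0, 0], [0.007, 0, 0, 0], [0.0075, 0, 0, 0], [0.008, 0, 0, 0], [0.008, 0, 0, 0]]
  ]
}}

```text
time: 6.87
eef_pos: [0.4716, 0.3639, 0.0525]
tool_rot: [-90.0, 0.0, -0.0]
force: [-3.9, -0.7, 4.5]
gripper_width: 0.044
```

```bash
python3 - <<'E'
from h import *
s=sense(); print(np.round(s['eef_pos'],4),np.round(s['tool_rot'],2),np.round(s['force'],2),np.round(s['ft_torque'],3),s['gripper_width'])
p=eyes.grab_frame('top'); save(cv2.resize(p['image'][150:210,110:190],None,fx=8,fy=8,interpolation=cv2.INTER_CUBIC),'t6.png')
p=eyes.grab_frame('side'); save(cv2.resize(p['image'][230:310,215:305],None,fx=7,fy=7,interpolation=cv2.INTER_CUBIC),'s6.png')
E
```

```text
[0.4716 0.3639 0.0525] [-9.e+01  3.e-02 -1.e-02] [-3.92 -0.74  4.49] [-0.116  0.62  -0.028] 0.04396146907381816
```

View pics/t6.png

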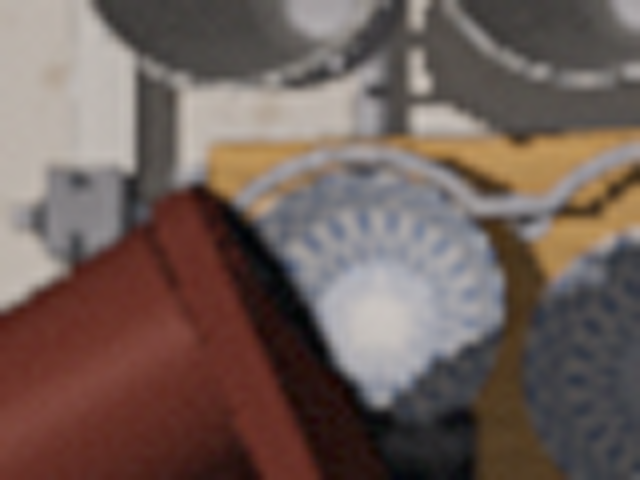

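View pics/s6.png

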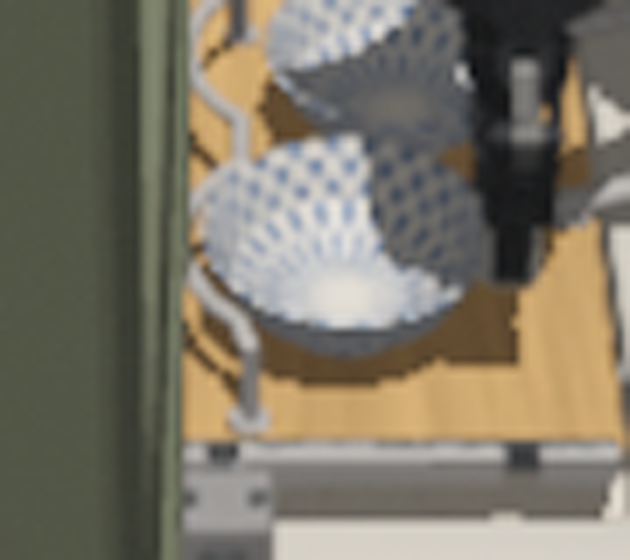

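Request:
{"method": "move_arm", "body": {
  "series": [
    [[0.0003, 0, 0, 0], [0.0006, 0, 0, 0], [0.001, 0, 0, 0], [0.0013, 0, 0, 0], [0.0016, 0, 0, 0], [0.002, 0, 0, 0], [0.002, 0, 0, 0], [0.002, 0, 0, 0], [0.002, 0, 0, 0], [0.002, 0, 0, 0]]
  ]
}}

```text
time: 7.8
eef_pos: [0.4735, 0.3639, 0.0525]
tool_rot: [-90.0, 0.0, -0.0]
force: [-4.2, -0.2, 6.8]
gripper_width: 0.0443
```

```bash
python3 - <<'E'
from h import *
s=sense(); print(np.round(s['eef_pos'],4),np.round(s['tool_rot'],2),np.round(s['force'],2),np.round(s['ft_torque'],3),s['gripper_width'])
p=eyes.grab_frame('top'); save(cv2.resize(p['image'][150:210,110:190],None,fx=8,fy=8,interpolation=cv2.INTER_CUBIC),'t7.png')
s=sense(); print(np.round(s['eef_pos'],4),np.round(s['force'],2))
E
```

```text
[0.4735 0.3639 0.0525] [-9.e+01  3.e-02 -0.e+00] [-4.22 -0.17  6.8 ] [-0.085  0.573 -0.1  ] 0.04427107438680964
[0.4735 0.3639 0.0525] [-4.71 -1.36  5.46]
```

View pics/t7.png

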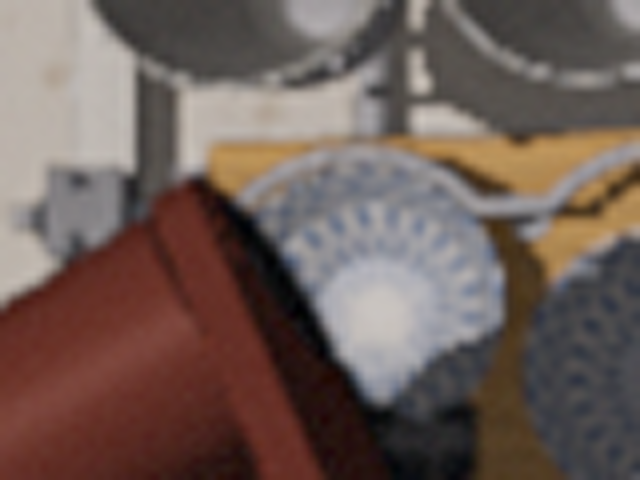

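Request:
{"method": "move_arm", "body": {
  "series": [
    [[0.0003, 0, 0, 0], [0.0006, 0, 0, 0], [0.0009, 0, 0, 0], [0.0012, 0, 0, 0], [0.0015, 0, 0, 0], [0.0015, 0, 0, 0], [0.0015, 0, 0, 0], [0.0015, 0, 0, 0], [0.0015, 0, 0, 0], [0.0015, 0, 0, 0]]
  ]
}}

```text
time: 8.68
eef_pos: [0.475, 0.3639, 0.0525]
tool_rot: [-90.0, 0.0, 0.0]
force: [-4.9, 0.8, 5.7]
gripper_width: 0.0439
```

```bash
python3 - <<'E'
from h import *
s=sense(); print(np.round(s['eef_pos'],4),np.round(s['tool_rot'],2),np.round(s['force'],2),np.round(s['ft_torque'],3),s['gripper_width'])
p=eyes.grab_frame('top'); save(cv2.resize(p['image'][150:210,110:190],None,fx=8,fy=8,interpolation=cv2.INTER_CUBIC),'t8.png')
s=sense(); print(np.round(s['eef_pos'],4),np.round(s['force'],2))
E
```

```text
[0.475  0.3639 0.0525] [-9.001e+01  4.000e-02  0.000e+00] [-4.87  0.76  5.67] [-0.107  0.622 -0.088] 0.04391079421419128
[0.475  0.3639 0.0525] [-4.03  0.18  6.  ]
```

View pics/t8.png

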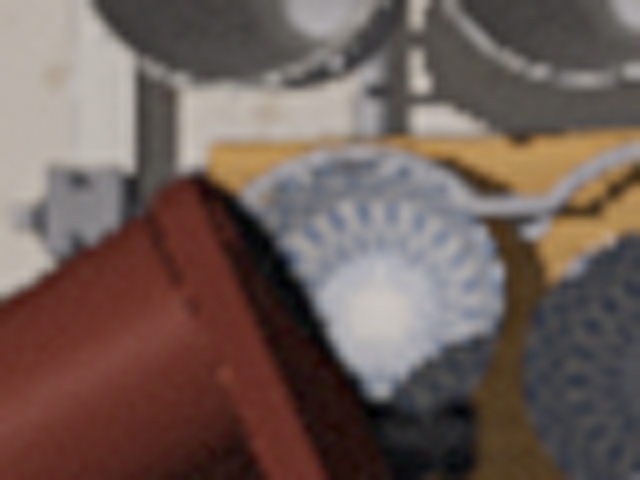

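Request:
{"method": "move_arm", "body": {
  "series": [
    [[0.0003, 0, 0, 0], [0.0006, 0, 0, 0], [0.0009, 0, 0, 0], [0.0012, 0, 0, 0], [0.0015, 0, 0, 0], [0.0015, 0, 0, 0], [0.0015, 0, 0, 0], [0.0015, 0, 0, 0], [0.0015, 0, 0, 0], [0.0015, 0, 0, 0]]
  ]
}}

```text
time: 9.57
eef_pos: [0.476, 0.3639, 0.0525]
tool_rot: [-90.0, 0.1, -0.0]
force: [-4.7, -0.2, 5.6]
gripper_width: 0.0439
```

```bash
python3 - <<'E'
from h import *
s=sense(); print(np.round(s['eef_pos'],4),np.round(s['tool_rot'],2),np.round(s['force'],2),np.round(s['ft_torque'],3),s['gripper_width'])
p=eyes.grab_frame('top'); save(p['image'],'top9.png'); save(cv2.resize(p['image'][150:210,110:190],None,fx=8,fy=8,interpolation=cv2.INTER_CUBIC),'t9.png')
q=eyes.grab_frame('side'); save(q['image'],'side9.png');save(cv2.resize(q['image'][230:310,215:305],None,fx=7,fy=7,interpolation=cv2.INTER_CUBIC),'s9.png')
s=sense(); print(np.round(s['eef_pos'],4),np.round(s['force'],2))
g=lambda f:cv2.cvtColor(cv2.imread(f),cv2.COLOR_BGR2GRAY).astype(np.float32)
a=g('pics/top1.png');b=g('pics/top9.png')
for nm,(r0,r1,c0,c1) in {'rightdish':(172,222,210,262),'wire':(160,178,170,262),'static orange':(190,240,262,315)}.items():
    A=a[r0:r1,c0:c1];B=b[r0:r1,c0:c1]; w=cv2.createHanningWindow(A.shape[::-1],cv2.CV_32F); print(nm,cv2.phaseCorrelate(A,B,w))
E
```

```text
[0.476  0.3639 0.0525] [-9.001e+01  9.000e-02 -1.000e-02] [-4.69 -0.25  5.65] [-0.115  0.773 -0.078] 0.043887397074288174
[0.4761 0.3639 0.0525] [-5.34  0.24  6.65]
rightdish ((-0.0011170051824720417, -0.25308382669490825), 0.7849045668707954)
wire ((0.1481695353314052, -0.11690969968376486), 0.9375847753275324)
static orange ((0.08903571496237817, -0.08589935498633139), 0.932871401751483)
```

View pics/t9.png

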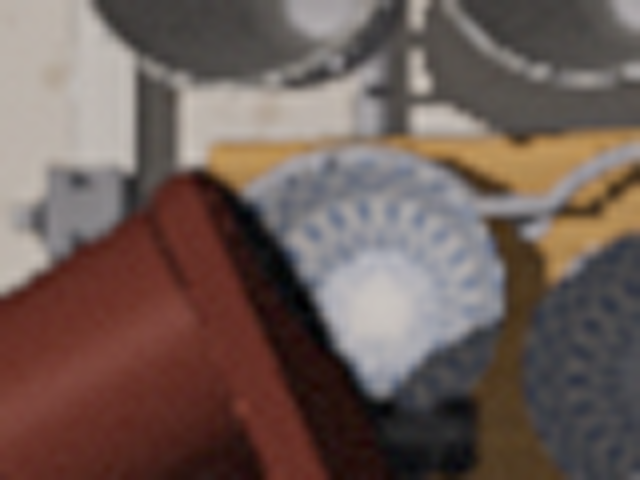

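View pics/s9.png

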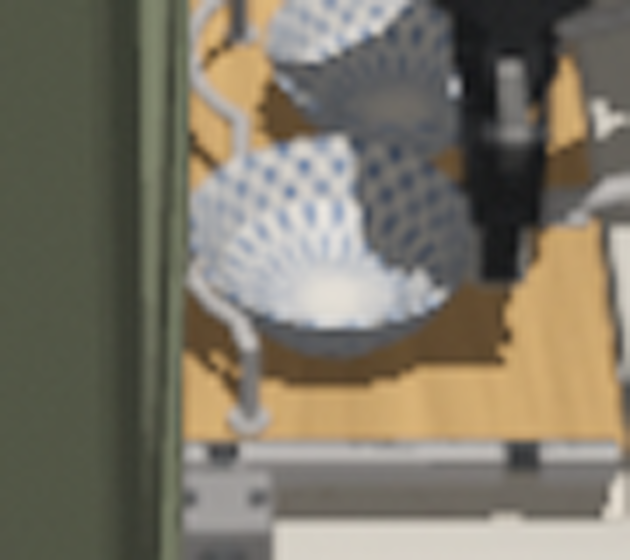

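Request:
{"method": "move_arm", "body": {
  "series": [
    [[-0.006, 0, 0, 0], [-0.02, 0, 0, 0], [-0.035, -0.01, 0, 0], [-0.039, -0.032, 0, 0], [-0.039, -0.05, -0.006, 0], [-0.039, -0.052, -0.04, 0], [-0.039, -0.052, -0.08, 0], [-0.039, -0.052, -0.11, 0], [-0.039, -0.052, -0.122, 0], [-0.039, -0.05, -0.122, 0]]
  ]
}}

```text
time: 10.5
eef_pos: [0.4381, 0.2397, 0.102]
tool_rot: [-90.0, -0.1, -0.2]
force: [1.6, -0.2, -0.7]
gripper_width: 0.0438
```

```bash
python3 - <<'E'
from h import *
s=sense(); print(np.round(s['eef_pos'],4),np.round(s['tool_rot'],2),np.round(s['force'],2),np.round(s['ft_torque'],3),s['gripper_width'])
p=eyes.grab_frame('top'); save(p['image'],'top10.png'); save(cv2.resize(p['image'][150:245,110:270],None,fx=5,fy=5,interpolation=cv2.INTER_CUBIC),'t10.png')
rims(p,('dish_left',))
q=eyes.grab_frame('side'); save(q['image'],'side10.png');save(cv2.resize(q['image'][185:325,215:345],None,fx=4,fy=4,interpolation=cv2.INTER_CUBIC),'s10.png')
E
```

```text
[0.4381 0.2397 0.102 ] [-9.003e+01 -6.000e-02 -1.800e-01] [ 1.55 -0.15 -0.73] [ 0.012  0.032 -0.006] 0.04384515457928239
dish_left 0.74 px [285.7 212.7] [32.9 35.4] at [ 0.4487 -0.0395  0.084 ]
dish_left 0.68 px [154.3 184.7] [29.8 37.5] at [0.5439 0.3626 0.084 ]
```

View pics/t10.png

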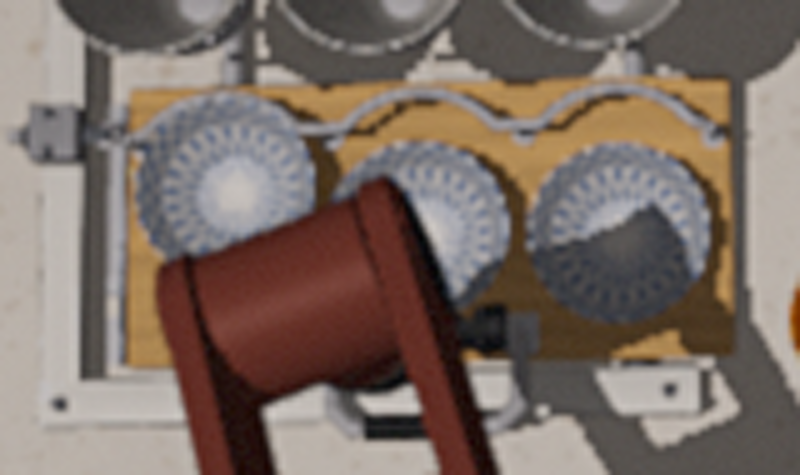

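View pics/s10.png

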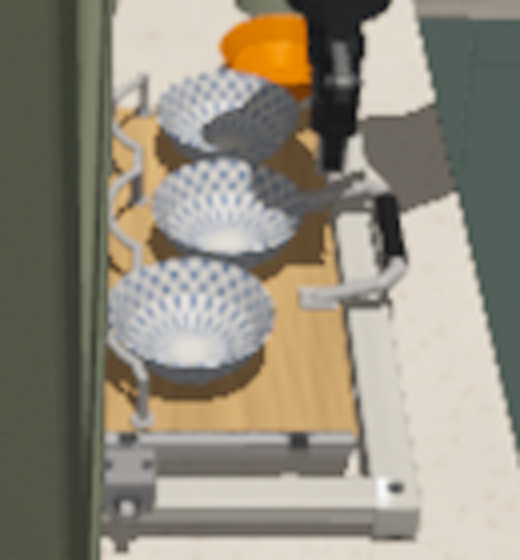

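```bash
cat >> h.py <<'E'
def cam(n):
    import pickle,os
    return pickle.load(open('cam_%s.pkl'%n,'rb'))
def overlay(n,png,circles,out,roi,f):
    c=cam(n); im=cv2.imread(png); r0,r1,c0,c1=roi
    a=cv2.resize(im[r0:r1,c0:c1],None,fx=f,fy=f,interpolation=cv2.INTER_CUBIC)
    for (C,R,z,tilt,col) in circles:
        for t in np.linspace(0,2*np.pi,160):
            dx,dy=R*np.cos(t),R*np.sin(t)
            P=[C[0]+dx,C[1]+dy,z-np.tan(np.radians(tilt))*dx]
            q=(proj(P,c)-[c0,r0]+0.5)*f
            cv2.circle(a,tuple(int(round(x)) for x in q),0,col,-1)
    cv2.imwrite(out,a)
E
python3 - <<'E'
from h import *
import pickle
for n in ['top','side']:
    p=eyes.grab_frame(n); pickle.dump({k:p[k] for k in ('intrinsics','world_from_camera')},open('cam_%s.pkl'%n,'wb'))
G=(0,255,0);R=(0,0,255)
overlay('top','pics/top10.png',[((0.5385,.3612),.0555,.084,0,G),((0.5345,.3612),.0555,.084,0,R)],'pics/o10t.png',(150,215,110,190),9)
overlay('side','pics/side10.png',[((0.5385,.3612),.0555,.084,0,G),((0.5345,.3612),.0555,.084,0,R)],'pics/o10s.png',(235,305,225,305),8)
overlay('side','pics/side0.png',[((0.5076,.3608),.0555,.084,0,G)],'pics/o0s.png',(235,305,225,305),8)
E
```

```text
(no output)
```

View pics/o10t.png

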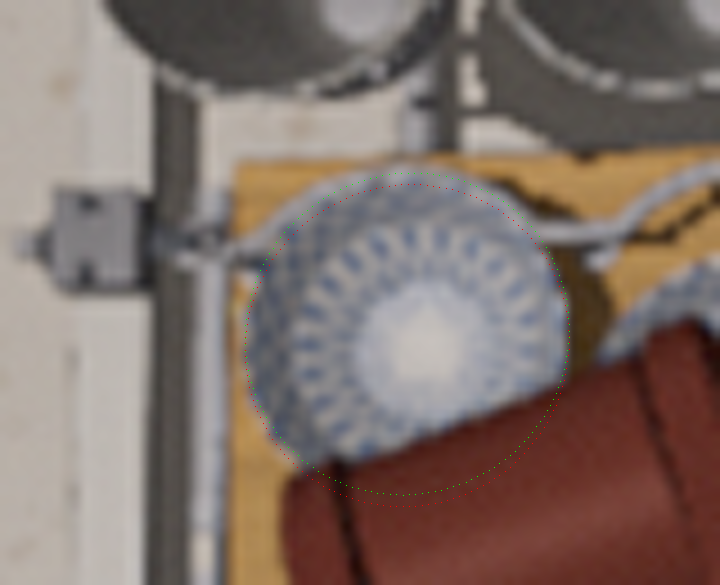

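View pics/o10s.png

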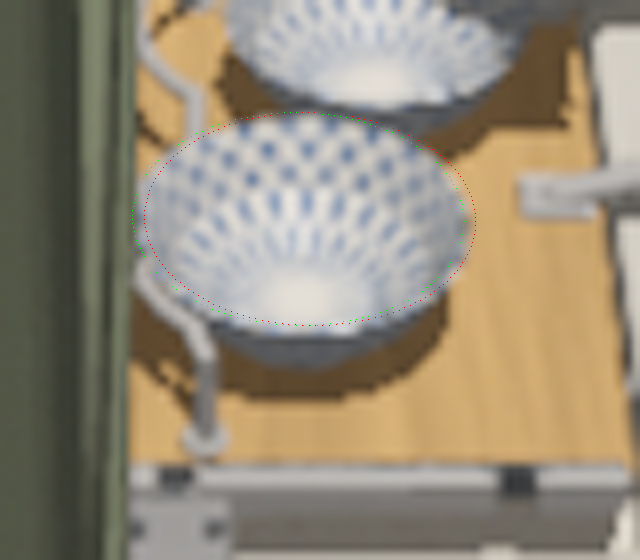

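View pics/o0s.png

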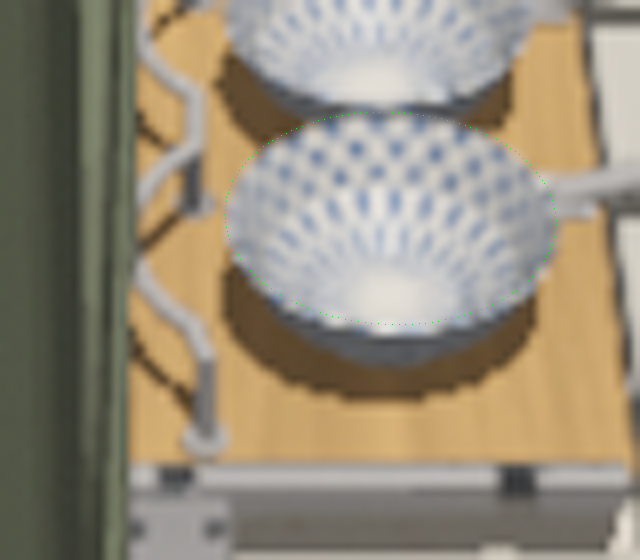

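Request:
{"method": "move_arm", "body": {
  "series": [
    [[0, 0.012, 0, 0], [0, 0.03, 0, 0], [0, 0.044, 0, 0], [0, 0.05, 0, 0], [0, 0.05, 0, 0], [0.002, 0.05, 0, 0], [0.004, 0.05, 0, 0], [0.006, 0.05, 0, 0], [0.008, 0.05, 0, 0], [0.01, 0.05, 0, 0]]
  ]
}}

```text
time: 11.58
eef_pos: [0.4481, 0.2423, 0.0531]
tool_rot: [-90.0, -0.0, -0.0]
force: [-2.5, 1.5, 2.0]
gripper_width: 0.0444
```

Request:
{"method": "move_arm", "body": {
  "series": [
    [[0.002, 0, 0, 0], [0.004, 0, 0, 0], [0.006, 0, 0, 0], [0.008, 0, 0, 0], [0.01, 0, 0, 0], [0.012, 0, 0, 0], [0.014, 0, 0, 0], [0.016, 0, 0, 0], [0.018, 0, 0, 0], [0.02, 0, 0, 0]]
  ]
}}

```text
time: 12.42
eef_pos: [0.4676, 0.2419, 0.0527]
tool_rot: [-90.0, 0.1, -0.0]
force: [-3.5, -0.6, 4.3]
gripper_width: 0.0437
```

```bash
python3 - <<'E'
from h import *
s=sense(); print(np.round(s['eef_pos'],4),np.round(s['tool_rot'],2),np.round(s['force'],2),np.round(s['ft_torque'],3),s['gripper_width'])
p=eyes.grab_frame('top'); save(p['image'],'top11.png'); save(cv2.resize(p['image'][150:245,110:270],None,fx=5,fy=5,interpolation=cv2.INTER_CUBIC),'t11.png')
q=eyes.grab_frame('side'); save(q['image'],'side11.png');save(cv2.resize(q['image'][185:325,215:345],None,fx=4,fy=4,interpolation=cv2.INTER_CUBIC),'s11.png')
E
```

```text
[0.4676 0.2419 0.0527] [-9.001e+01  5.000e-02 -0.000e+00] [-3.54 -0.56  4.33] [0.112 0.695 0.018] 0.043726013784587806
```

View pics/t11.png

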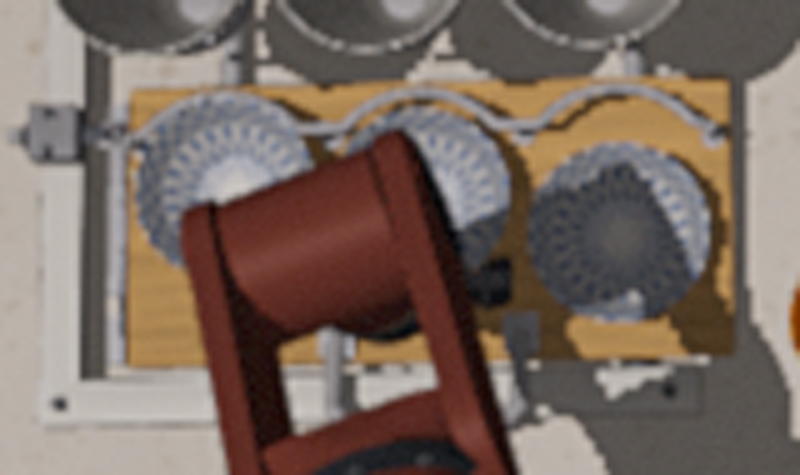

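View pics/s11.png

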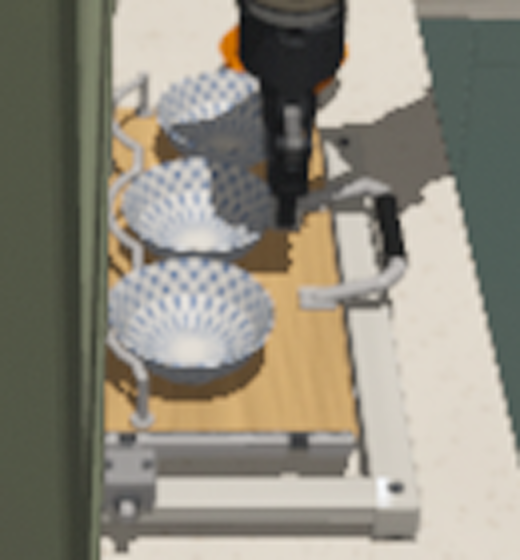

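Request:
{"method": "move_arm", "body": {
  "series": [
    [[0.001, 0, 0, 0], [0.002, 0, 0, 0], [0.003, 0, 0, 0], [0.004, 0, 0, 0], [0.005, 0, 0, 0], [0.006, 0, 0, 0], [0.0065, 0, 0, 0], [0.007, 0, 0, 0], [0.007, 0, 0, 0], [0.007, 0, 0, 0]]
  ]
}}

```text
time: 13.35
eef_pos: [0.4746, 0.2419, 0.0527]
tool_rot: [-90.0, 0.0, -0.0]
force: [-4.2, -0.3, 6.0]
gripper_width: 0.0441
```

```bash
cat >> h.py <<'E'
def track(ref,cur):
    g=lambda f:cv2.cvtColor(cv2.imread(f),cv2.COLOR_BGR2GRAY).astype(np.float32)
    a=g(ref);b=g(cur)
    for nm,(r0,r1,c0,c1) in {'leftpost/roller':(160,185,128,142),'wire R':(160,178,212,262),'deck R edge':(165,225,246,262),'static orange':(190,240,264,315)}.items():
        A=a[r0:r1,c0:c1];B=b[r0:r1,c0:c1]; w=cv2.createHanningWindow(A.shape[::-1],cv2.CV_32F); print(nm,np.round(cv2.phaseCorrelate(A,B,w)[0],2))
E
python3 - <<'E'
from h import *
s=sense(); print(np.round(s['eef_pos'],4),np.round(s['tool_rot'],2),np.round(s['force'],2),np.round(s['ft_torque'],3),s['gripper_width'])
p=eyes.grab_frame('top'); save(p['image'],'top12.png'); save(cv2.resize(p['image'][155:215,160:250],None,fx=8,fy=8,interpolation=cv2.INTER_CUBIC),'t12.png')
q=eyes.grab_frame('side'); save(q['image'],'side12.png');save(cv2.resize(q['image'][205:295,235:315],None,fx=6,fy=6,interpolation=cv2.INTER_CUBIC),'s12.png')
track('pics/top11.png','pics/top12.png')
s=sense(); print(np.round(s['eef_pos'],4),np.round(s['force'],2),np.round(s['ft_torque'],3))
E
```

```text
[0.4746 0.2419 0.0527] [-9.e+01  4.e-02 -0.e+00] [-4.2  -0.25  6.02] [0.046 0.62  0.04 ] 0.04407728344738614
leftpost/roller [0.53 0.58]
wire R [0.07 0.02]
deck R edge [-0.01 -0.1 ]
static orange [-0.1   0.04]
[0.4745 0.2419 0.0527] [-4.48  0.36  5.37] [0.098 0.642 0.041]
```

View pics/t12.png

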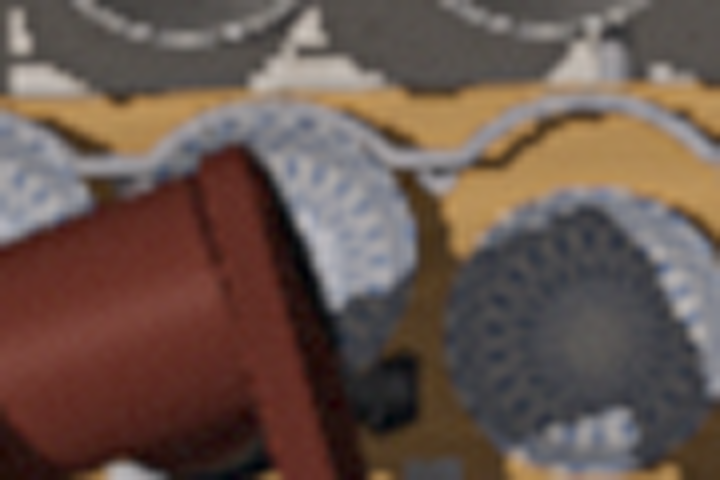

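View pics/s12.png

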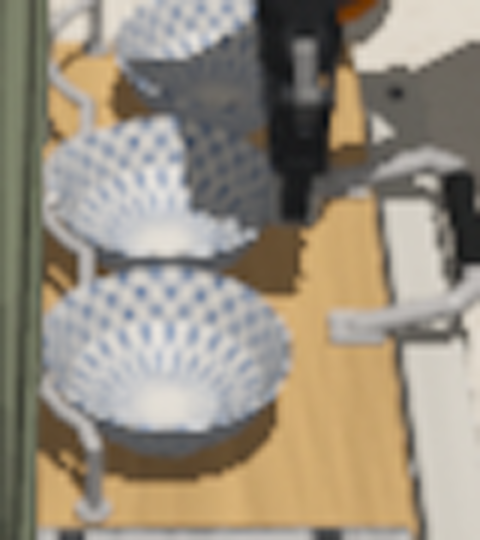

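Request:
{"method": "move_arm", "body": {
  "series": [
    [[0.0003, 0, 0, 0], [0.0006, 0, 0, 0], [0.0009, 0, 0, 0], [0.0012, 0, 0, 0], [0.0015, 0, 0, 0], [0.0018, 0, 0, 0], [0.002, 0, 0, 0], [0.002, 0, 0, 0], [0.002, 0, 0, 0], [0.002, 0, 0, 0]]
  ]
}}

```text
time: 14.28
eef_pos: [0.4763, 0.2419, 0.0527]
tool_rot: [-90.0, 0.1, -0.0]
force: [-4.0, -0.8, 5.9]
gripper_width: 0.0442
```

```bash
python3 - <<'E'
from h import *
s=sense(); print(np.round(s['eef_pos'],4),np.round(s['tool_rot'],2),np.round(s['force'],2),np.round(s['ft_torque'],3),s['gripper_width'])
p=eyes.grab_frame('top'); save(p['image'],'top13.png'); save(cv2.resize(p['image'][155:215,160:250],None,fx=8,fy=8,interpolation=cv2.INTER_CUBIC),'t13.png')
track('pics/top12.png','pics/top13.png')
s=sense(); print(np.round(s['eef_pos'],4),np.round(s['force'],2),np.round(s['ft_torque'],3))
E
```

```text
[0.4763 0.2419 0.0527] [-9.001e+01  7.000e-02 -0.000e+00] [-3.96 -0.82  5.86] [0.077 0.75  0.029] 0.044235052454720335
leftpost/roller [0.54 0.53]
wire R [-0.09 -0.01]
deck R edge [0.03 0.02]
static orange [ 0.06 -0.04]
[0.4763 0.2419 0.0527] [-4.77  0.81  6.14] [0.048 0.756 0.029]
```

View pics/t13.png

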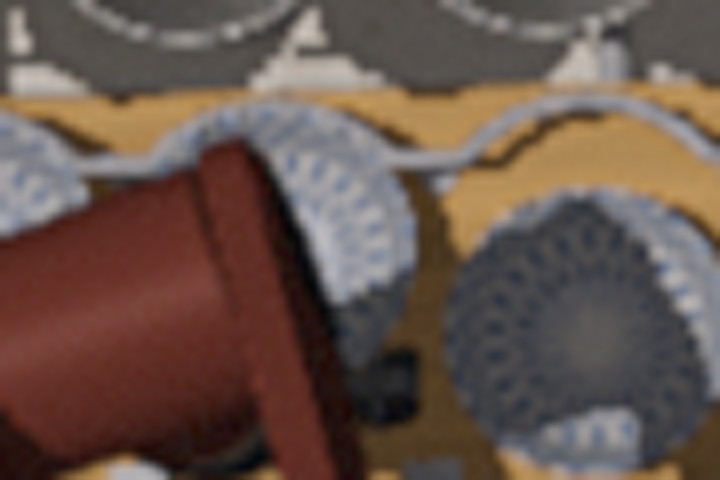

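Request:
{"method": "move_arm", "body": {
  "series": [
    [[0.0003, 0, 0, 0], [0.0006, 0, 0, 0], [0.0009, 0, 0, 0], [0.0012, 0, 0, 0], [0.0015, 0, 0, 0], [0.0015, 0, 0, 0], [0.0015, 0, 0, 0], [0.0015, 0, 0, 0], [0.0015, 0, 0, 0], [0.0015, 0, 0, 0]]
  ]
}}

```text
time: 15.17
eef_pos: [0.4767, 0.2419, 0.0526]
tool_rot: [-90.0, 0.2, -0.0]
force: [-7.7, -0.0, 8.2]
gripper_width: 0.0439
```

```bash
python3 - <<'E'
from h import *
s=sense(); print(np.round(s['eef_pos'],4),np.round(s['tool_rot'],2),np.round(s['force'],2),np.round(s['ft_torque'],3),s['gripper_width'])
p=eyes.grab_frame('top'); save(p['image'],'top14.png'); save(cv2.resize(p['image'][155:215,160:250],None,fx=8,fy=8,interpolation=cv2.INTER_CUBIC),'t14.png')
q=eyes.grab_frame('side'); save(q['image'],'side14.png')
track('pics/top12.png','pics/top14.png')
s=sense(); print(np.round(s['eef_pos'],4),np.round(s['force'],2),np.round(s['ft_torque'],3))
E
```

```text
[0.4767 0.2419 0.0526] [-90.02   0.21  -0.  ] [-7.66 -0.03  8.16] [0.141 1.179 0.006] 0.04386111902327139
leftpost/roller [0.59 0.66]
wire R [-0.14 -0.19]
deck R edge [ 0.07 -0.  ]
static orange [ 0.   -0.03]
[0.4767 0.2419 0.0525] [-7.28 -0.36  8.4 ] [0.102 1.097 0.061]
```

View pics/t14.png

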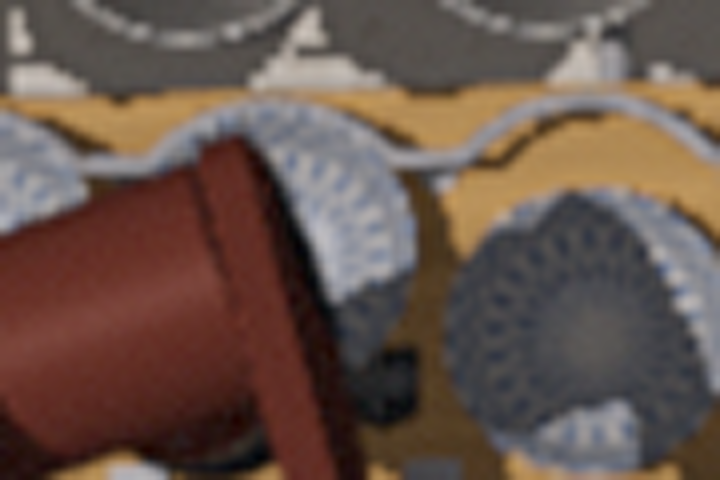

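Request:
{"method": "move_arm", "body": {
  "series": [
    [[-0.006, 0, 0, 0], [-0.02, 0, 0, 0], [-0.036, -0.008, 0, 0], [-0.0435, -0.03, 0, 0], [-0.0435, -0.05, -0.006, 0], [-0.0435, -0.052, -0.04, 0], [-0.0435, -0.052, -0.08, 0], [-0.0435, -0.052, -0.11, 0], [-0.0435, -0.052, -0.1225, 0], [-0.0435, -0.046, -0.1225, 0]]
  ]
}}

```text
time: 16.1
eef_pos: [0.4365, 0.1169, 0.0992]
tool_rot: [-90.1, -0.3, -0.2]
force: [1.7, 0.2, -0.7]
gripper_width: 0.0439
```

Request:
{"method": "move_arm", "body": {
  "series": [
    [[0, 0.006, 0, 0], [0, 0.022, 0, 0], [0, 0.038, 0, 0], [0, 0.046, 0, 0], [0, 0.046, 0, 0], [0.002, 0.046, 0, 0], [0.004, 0.046, 0, 0], [0.006, 0.046, 0, 0], [0.008, 0.046, 0, 0], [0.01, 0.046, 0, 0]]
  ]
}}

```text
time: 16.93
eef_pos: [0.445, 0.1196, 0.053]
tool_rot: [-90.0, 0.0, 0.0]
force: [-2.2, -0.1, 1.9]
gripper_width: 0.0439
```

```bash
python3 - <<'E'
from h import *
s=sense(); print(np.round(s['eef_pos'],4),np.round(s['tool_rot'],2),np.round(s['force'],2),np.round(s['ft_torque'],3),s['gripper_width'])
p=eyes.grab_frame('top'); save(p['image'],'top15.png'); save(cv2.resize(p['image'][150:245,110:270],None,fx=5,fy=5,interpolation=cv2.INTER_CUBIC),'t15.png')
q=eyes.grab_frame('side'); save(q['image'],'side15.png');save(cv2.resize(q['image'][185:325,215:345],None,fx=4,fy=4,interpolation=cv2.INTER_CUBIC),'s15.png')
E
```

```text
[0.445  0.1196 0.053 ] [-8.998e+01  1.000e-02  0.000e+00] [-2.19 -0.09  1.91] [0.158 0.467 0.075] 0.04394337740805509
```

View pics/t15.png

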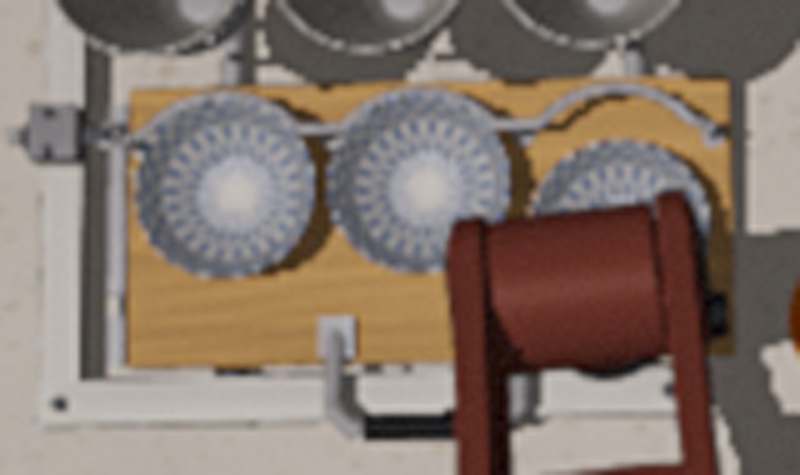

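View pics/s15.png

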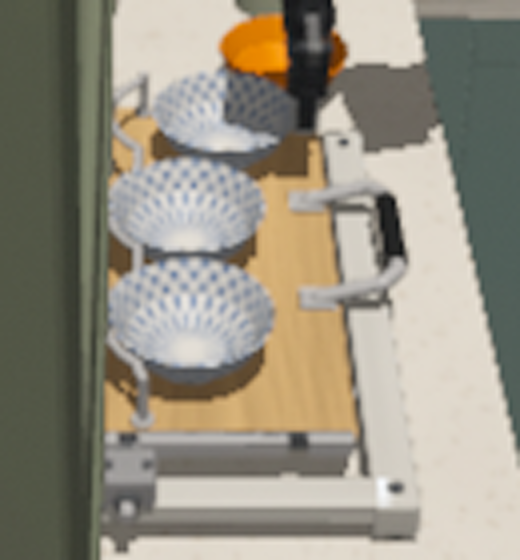

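Request:
{"method": "move_arm", "body": {
  "series": [
    [[0.002, 0, 0, 0], [0.004, 0, 0, 0], [0.006, 0, 0, 0], [0.008, 0, 0, 0], [0.01, 0, 0, 0], [0.012, 0, 0, 0], [0.014, 0, 0, 0], [0.016, 0, 0, 0], [0.018, 0, 0, 0], [0.02, 0, 0, 0]]
  ]
}}

```text
time: 17.87
eef_pos: [0.4641, 0.1193, 0.0527]
tool_rot: [-90.0, 0.1, -0.0]
force: [-3.9, -0.3, 5.5]
gripper_width: 0.0439
```

Request:
{"method": "move_arm", "body": {
  "series": [
    [[0.0015, 0, 0, 0], [0.003, 0, 0, 0], [0.0045, 0, 0, 0], [0.006, 0, 0, 0], [0.007, 0, 0, 0], [0.008, 0, 0, 0], [0.009, 0, 0, 0], [0.01, 0, 0, 0], [0.01, 0, 0, 0], [0.01, 0, 0, 0]]
  ]
}}

```text
time: 18.7
eef_pos: [0.4744, 0.1193, 0.0528]
tool_rot: [-90.0, 0.1, -0.0]
force: [-3.7, 0.4, 4.2]
gripper_width: 0.044
```

```bash
python3 - <<'E'
from h import *
s=sense(); print(np.round(s['eef_pos'],4),np.round(s['tool_rot'],2),np.round(s['force'],2),np.round(s['ft_torque'],3),s['gripper_width'])
p=eyes.grab_frame('top'); save(p['image'],'top16.png'); save(cv2.resize(p['image'][150:245,110:270],None,fx=5,fy=5,interpolation=cv2.INTER_CUBIC),'t16.png')
q=eyes.grab_frame('side'); save(q['image'],'side16.png');save(cv2.resize(q['image'][185:325,215:345],None,fx=4,fy=4,interpolation=cv2.INTER_CUBIC),'s16.png')
s=sense(); print(np.round(s['eef_pos'],4),np.round(s['force'],2),np.round(s['ft_torque'],3))
E
```

```text
[0.4744 0.1193 0.0528] [-9.001e+01  8.000e-02 -1.000e-02] [-3.72  0.35  4.19] [0.053 0.604 0.   ] 0.044040689249725554
[0.4744 0.1193 0.0528] [-4.24 -0.4   5.13] [0.056 0.576 0.025]
```

View pics/t16.png

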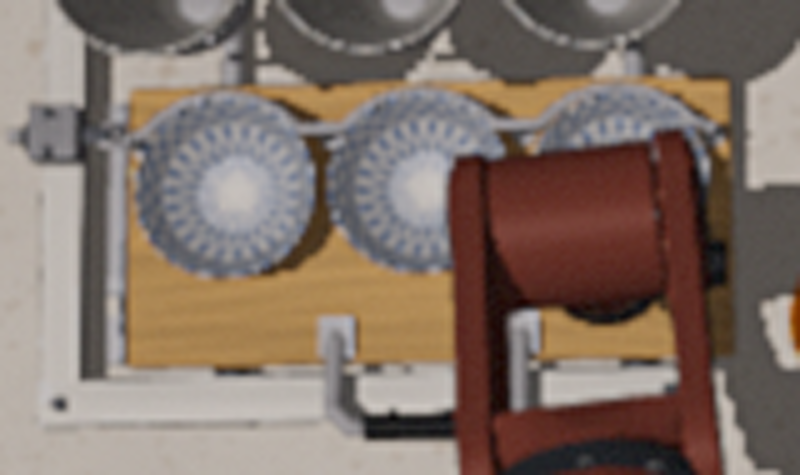

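View pics/s16.png

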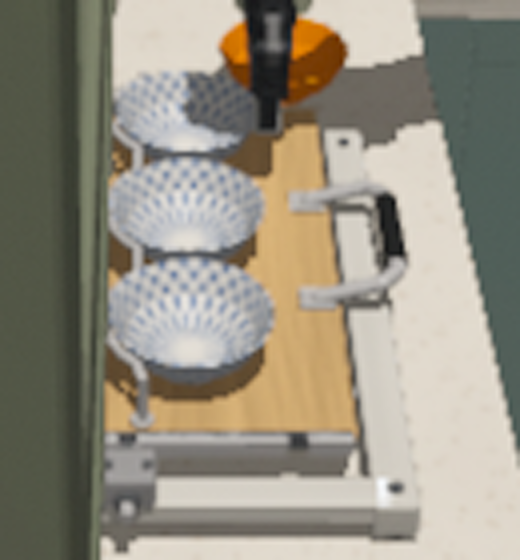

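Request:
{"method": "move_arm", "body": {
  "series": [
    [[0.0003, 0, 0, 0], [0.0006, 0, 0, 0], [0.001, 0, 0, 0], [0.0013, 0, 0, 0], [0.0016, 0, 0, 0], [0.002, 0, 0, 0], [0.0023, 0, 0, 0], [0.0025, 0, 0, 0], [0.0025, 0, 0, 0], [0.0025, 0, 0, 0]]
  ]
}}

```text
time: 19.63
eef_pos: [0.476, 0.1193, 0.0527]
tool_rot: [-90.0, 0.2, -0.0]
force: [-4.6, 0.4, 6.2]
gripper_width: 0.0442
```

```bash
python3 - <<'E'
from h import *
s=sense(); print(np.round(s['eef_pos'],4),np.round(s['tool_rot'],2),np.round(s['force'],2),np.round(s['ft_torque'],3),s['gripper_width'])
p=eyes.grab_frame('top'); save(p['image'],'top17.png')
s=sense(); print(np.round(s['eef_pos'],4),np.round(s['force'],2),np.round(s['ft_torque'],3))
g=lambda f:cv2.cvtColor(cv2.imread(f),cv2.COLOR_BGR2GRAY).astype(np.float32)
a=g('pics/top16.png');b=g('pics/top17.png')
for nm,(r0,r1,c0,c1) in {'leftdish':(165,212,134,175),'bracketL':(210,240,170,195),'static':(190,240,264,315)}.items():
    A=a[r0:r1,c0:c1];B=b[r0:r1,c0:c1]; w=cv2.createHanningWindow(A.shape[::-1],cv2.CV_32F); print(nm,np.round(cv2.phaseCorrelate(A,B,w)[0],2))
E
```

```text
[0.476  0.1193 0.0527] [-90.02   0.19  -0.  ] [-4.58  0.36  6.18] [ 0.008  0.869 -0.054] 0.04422496012691889
[0.476  0.1193 0.0527] [-6.14 -0.73  7.12] [0.097 0.866 0.043]
leftdish [ 0.53 -0.04]
bracketL [0.53 0.05]
static [-0.  -0.3]
```

Request:
{"method": "move_arm", "body": {
  "series": [
    [[-0.006, 0, 0, 0], [-0.02, 0, 0, 0], [-0.04, -0.01, 0, 0], [-0.06, -0.035, 0.01, 7], [-0.08, -0.06, 0.03, 14], [-0.09, -0.07, 0.06, 21], [-0.09, -0.078, 0.09, 28], [-0.09, -0.08, 0.11, 35], [-0.09, -0.08, 0.12, 42], [-0.09, -0.08, 0.122, 49]]
  ]
}}

```text
time: 20.52
eef_pos: [0.388, 0.2435, 0.1332]
tool_rot: [-89.8, -0.1, -48.9]
force: [0.4, -1.1, 0.2]
gripper_width: 0.0438
```

```bash
python3 - <<'E'
from h import *
s=sense(); print(np.round(s['eef_pos'],4),np.round(s['tool_rot'],2),np.round(s['force'],2),s['gripper_width'])
p=eyes.grab_frame('top'); save(p['image'],'top18.png'); save(cv2.resize(p['image'][150:245,110:270],None,fx=5,fy=5,interpolation=cv2.INTER_CUBIC),'t18.png')
rims(p)
q=eyes.grab_frame('side'); save(q['image'],'side18.png');save(cv2.resize(q['image'][185:325,215:345],None,fx=4,fy=4,interpolation=cv2.INTER_CUBIC),'s18.png')
for t in ['grip','nest_left','nest_middle','nest_right','dish_left','dish_middle','dish_right']:
    for n,pp in (('top',p),('side',q)):
        r=eyes.tip_of(t,pp); print(n,t,[(np.round(x['at'],4).tolist(),round(x['p'],2)) for x in r[:2]])
print(sense()['time'])
E
```

```text
[0.388  0.2435 0.1332] [-8.980e+01 -5.000e-02 -4.886e+01] [ 0.44 -1.11  0.23] 0.043778583977214514
dish_left 0.64 px [285.4 213.4] [34.9 36. ] at [ 0.4464 -0.0385  0.084 ]
dish_middle 0.65 px [193.7 185.8] [35.5 35.7] at [0.5378 0.2411 0.084 ]
dish_right 0.85 px [233.6 185.3] [34.1 35.4] at [0.5365 0.1183 0.084 ]
top grip [([0.3884, 0.2462, 0.0592], 0.69), ([0.5375, 0.1232, 0.0399], 0.67)]
side grip [([0.3916, 0.2424, 0.0586], 0.95)]
top nest_left [([0.53, 0.3658, 0.0459], 0.97)]
side nest_left [([0.531, 0.3667, 0.0429], 0.9)]
top nest_middle [([0.5323, 0.2405, 0.0412], 0.91)]
side nest_middle [([0.5356, 0.2443, 0.042], 0.84)]
top nest_right [([0.5345, 0.1213, 0.0427], 0.55)]
side nest_right [([0.5355, 0.1216, 0.0417], 0.93)]
top dish_left [([0.4483, -0.0403, 0.0002], 0.87), ([0.5333, 0.3635, 0.0465], 0.56)]
side dish_left [([0.4465, -0.0363, 0.002], 0.96), ([0.5365, 0.3627, 0.0417], 0.6)]
top dish_middle [([0.5349, 0.2413, 0.0431], 0.88)]
side dish_middle [([0.5366, 0.2415, 0.0415], 0.95)]
top dish_right [([0.5408, 0.1225, 0.0433], 0.82), ([0.6419, 0.3628, 0.101], 0.46)]
side dish_right [([0.539, 0.1195, 0.0419], 0.85), ([0.3931, 0.2457, 0.0602], 0.62)]
21.4667
```

View pics/t18.png

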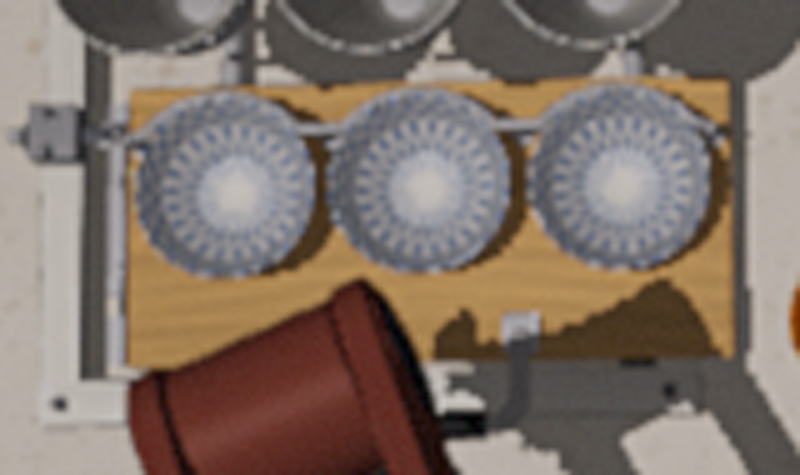

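View pics/s18.png

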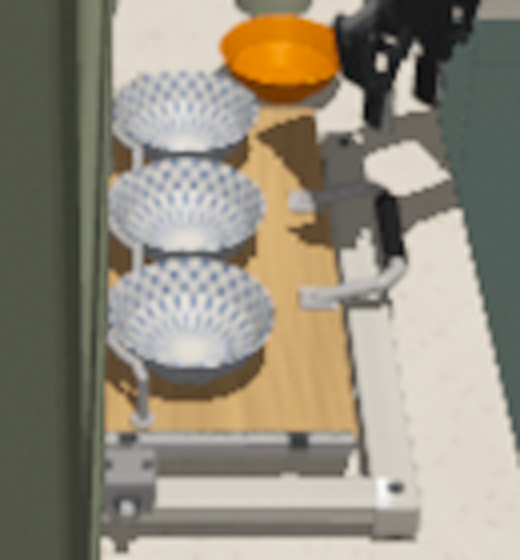

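Request:
{"method": "move_arm", "body": {
  "series": [
    [[0.001, 0, 0.001, 7], [0.001, 0, 0.001, 14], [0.001, 0, 0.001, 21], [0.001, 0, 0.001, 28], [0.001, 0, 0.001, 35], [0.001, 0, 0.001, 41], [0.001, 0.01, 0.001, 41], [0.001, 0.025, 0.001, 41], [0.001, 0.034, 0.001, 41], [0.001, 0.036, 0.001, 41]]
  ],
  "claw": -0.1
}}

```text
time: 22.3
eef_pos: [0.3867, 0.2404, 0.0938]
tool_rot: [-90.3, -0.1, -89.5]
force: [-0.1, 0.6, 0.4]
gripper_width: 0.0385
```

```bash
python3 - <<'E'
from h import *
s=sense(); print(np.round(s['eef_pos'],4),np.round(s['tool_rot'],2),np.round(s['force'],2),s['gripper_width'],np.round(s['joint_positions'],1))
p=eyes.grab_frame('top'); save(p['image'],'top19.png'); save(cv2.resize(p['image'][185:250,160:230],None,fx=8,fy=8,interpolation=cv2.INTER_CUBIC),'t19.png')
q=eyes.grab_frame('side'); save(q['image'],'side19.png');save(cv2.resize(q['image'][185:285,255:345],None,fx=6,fy=6,interpolation=cv2.INTER_CUBIC),'s19.png')
c=[proj([0.389,0.242,z],q) for z in (0.06,0.096)]; print(c)
E
```

```text
[0.3867 0.2404 0.0938] [-90.26  -0.11 -89.54] [-0.07  0.61  0.42] 0.038489480497289445 [ 23.   -0.8 119.8  -0.   61.2  22.6]
[array([311.90530453, 241.6275224 ]), array([312.78615402, 231.62871611])]
```

View pics/t19.png

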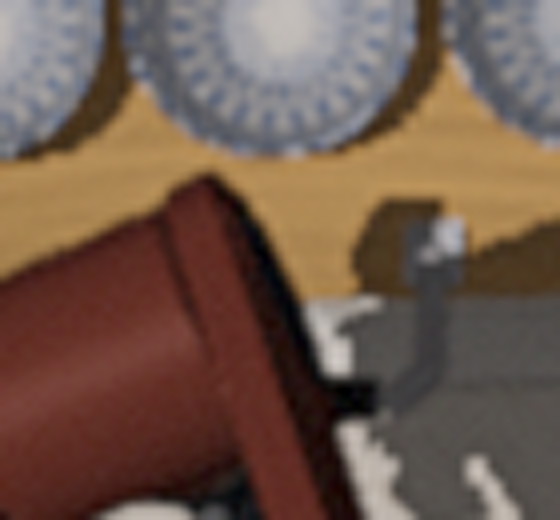

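View pics/s19.png

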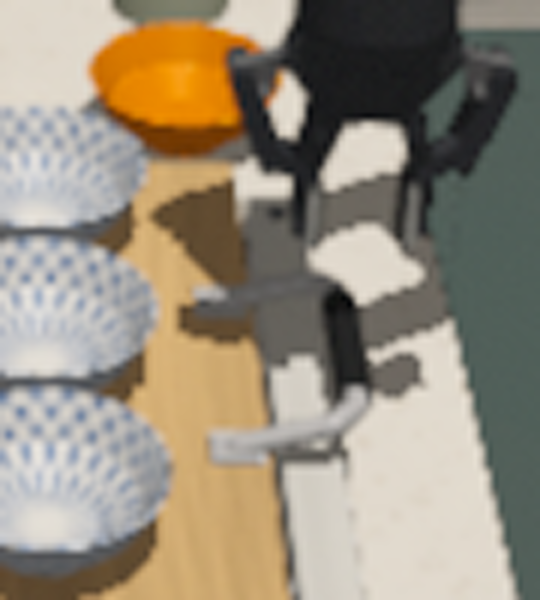

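```bash
python3 - <<'E'
from h import *
c=cam('side'); a=cv2.imread('pics/side19.png'); f=7; r0,c0=175,250
b=cv2.resize(a[r0:r0+85,c0:c0+105],None,fx=f,fy=f,interpolation=cv2.INTER_CUBIC)
def pt(P,col): 
    q=(proj(P,c)-[c0,r0]+.5)*f; cv2.circle(b,tuple(int(x) for x in q),3,col,-1)
for z,col in ((0.094,(0,0,255)),(0.104,(0,255,0)),(0.114,(255,0,0))):
    for dx in (-0.0335,-0.019,0.019,0.0335): pt([0.3867+dx,0.2404,z],col)
for dy in (-.038,0,.038): pt([0.389,0.2425+dy,0.06],(0,255,255))
cv2.imwrite('pics/o19.png',b)
E
```

```text
(no output)
```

View pics/o19.png

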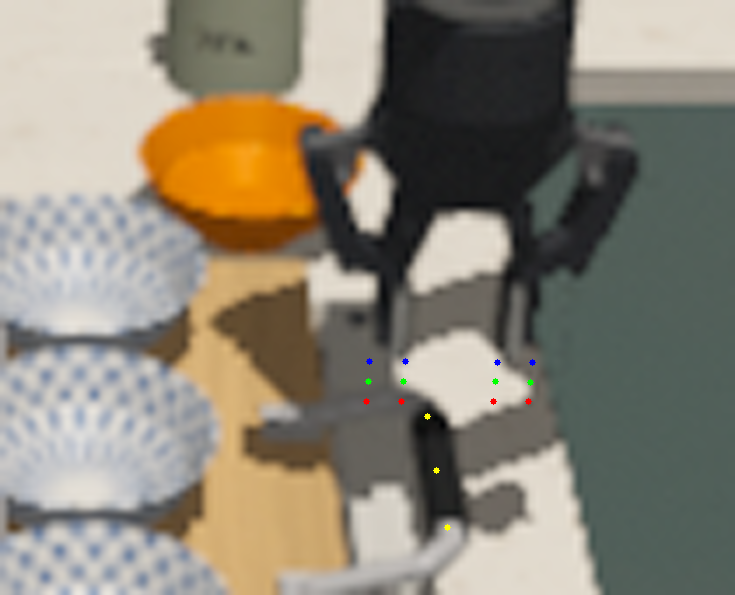

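Request:
{"method": "move_arm", "body": {
  "series": [
    [[0, 0.006, 0, 0], [0, 0.016, 0, 0], [0, 0.026, 0, 0], [0, 0.036, 0, 0], [0, 0.044, 0, 0], [0, 0.05, 0, 0], [0, 0.054, 0, 0], [0, 0.056, 0, 0], [0, 0.056, 0, 0], [0, 0.056, 0, 0]]
  ]
}}

```text
time: 23.23
eef_pos: [0.389, 0.2414, 0.0406]
tool_rot: [-90.0, 0.0, -89.6]
force: [-0.0, 0.1, -0.5]
gripper_width: 0.038
```

```bash
python3 - <<'E'
from h import *
s=sense(); print(np.round(s['eef_pos'],4),np.round(s['tool_rot'],2),np.round(s['force'],2),s['gripper_width'])
q=eyes.grab_frame('side'); save(q['image'],'side20.png');save(cv2.resize(q['image'][185:270,250:355],None,fx=7,fy=7,interpolation=cv2.INTER_CUBIC),'s20.png')
E
```

```text
[0.389  0.2414 0.0406] [-8.998e+01  1.000e-02 -8.964e+01] [-0.03  0.07 -0.48] 0.038004026155952615
```

View pics/s20.png

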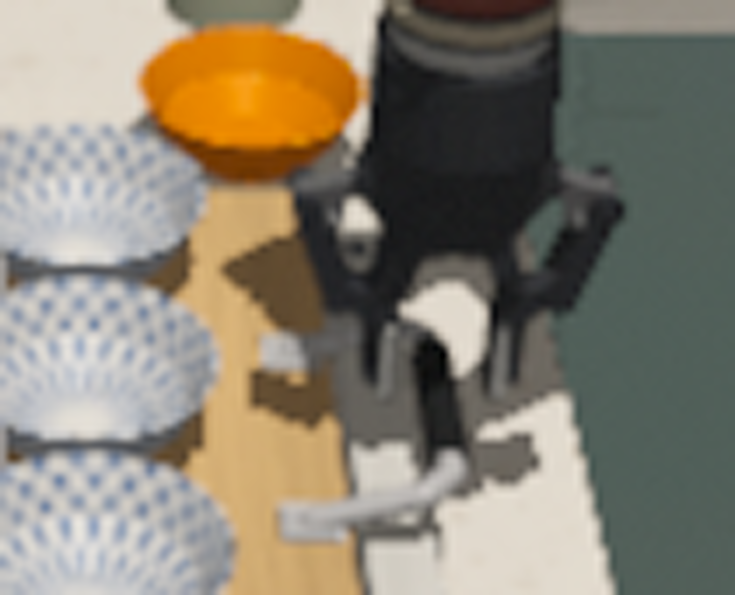

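Request:
{"method": "move_arm", "body": {
  "series": [
    [[0, 0, 0, 0], [0, 0, 0, 0], [0, 0, 0, 0], [0, 0, 0, 0], [0, 0, 0, 0], [0, 0, 0, 0], [0, 0, 0, 0], [0, 0, 0, 0], [0, 0, 0, 0], [0, 0, 0, 0]]
  ],
  "claw": -1,
  "newtons": 30
}}

```text
time: 24.12
eef_pos: [0.3898, 0.2422, 0.0429]
tool_rot: [-89.9, 0.1, -89.7]
force: [-4.1, -1.1, 12.4]
gripper_width: -0.0
```

```bash
python3 - <<'E'
from h import *
s=sense(); print(np.round(s['eef_pos'],4),np.round(s['tool_rot'],2),np.round(s['force'],2),s['gripper_width'])
p=eyes.grab_frame('top'); save(p['image'],'top21.png'); save(cv2.resize(p['image'][150:245,110:270],None,fx=5,fy=5,interpolation=cv2.INTER_CUBIC),'t21.png')
q=eyes.grab_frame('side'); save(q['image'],'side21.png');save(cv2.resize(q['image'][185:285,225:345],None,fx=6,fy=6,interpolation=cv2.INTER_CUBIC),'s21.png')
g=lambda f:cv2.cvtColor(cv2.imread(f),cv2.COLOR_BGR2GRAY).astype(np.float32)
a=g('pics/top18.png');b=g('pics/top21.png')
for nm,(r0,r1,c0,c1) in {'dishes':(165,207,134,258),'static':(190,240,264,315)}.items():
    A=a[r0:r1,c0:c1];B=b[r0:r1,c0:c1]; w=cv2.createHanningWindow(A.shape[::-1],cv2.CV_32F); print(nm,np.round(cv2.phaseCorrelate(A,B,w)[0],2))
E
```

```text
[0.3898 0.2422 0.0429] [-8.992e+01  8.000e-02 -8.965e+01] [-4.12 -1.06 12.35] -4.0464528942106e-05
dishes [0.56 0.47]
static [-0.02  0.15]
```

View pics/s21.png

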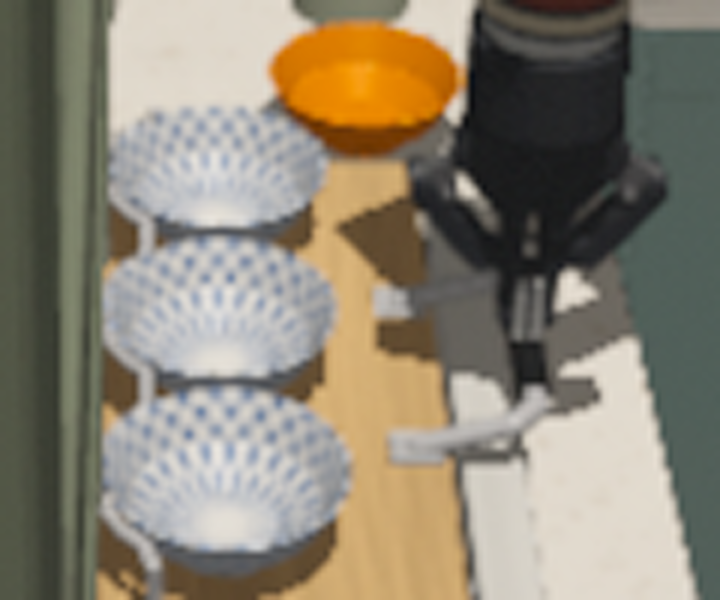

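View pics/t21.png

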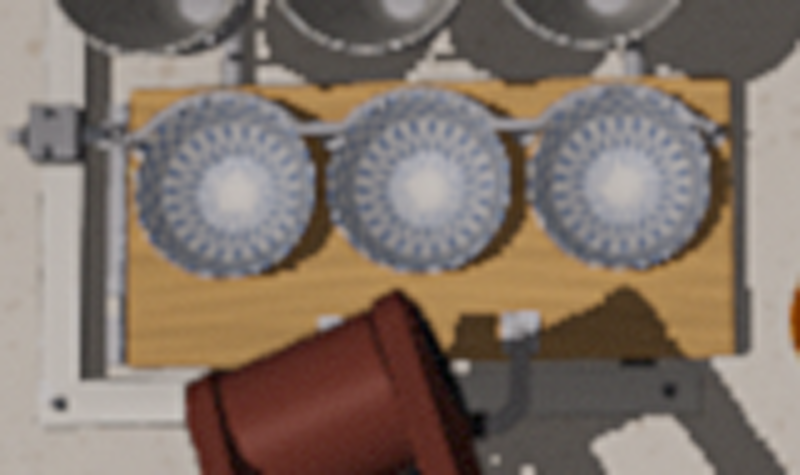

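Request:
{"method": "move_arm", "body": {
  "series": [
    [[0, -0.004, 0, 0], [0, -0.012, 0, 0], [0, -0.022, 0, 0], [0, -0.03, 0, 0], [0, -0.032, 0, 0], [0, -0.032, 0, 0], [0, -0.032, 0, 0], [0, -0.032, 0, 0], [0, -0.032, 0, 0], [0, -0.032, 0, 0]]
  ]
}}

```text
time: 25.05
eef_pos: [0.3883, 0.2411, 0.0719]
tool_rot: [-90.1, -0.0, -89.7]
force: [-0.1, -0.7, 1.1]
gripper_width: 0.0002
```

Request:
{"method": "move_arm", "body": {
  "series": [
    [[0, 0, 0, 0], [0, 0, 0, 0], [0, 0, 0, 0], [0, 0, 0, 0], [0, 0.004, 0, 0], [0, 0.012, 0, 0], [0, 0.022, 0, 0], [0, 0.03, 0, 0], [0, 0.036, 0, 0], [0, 0.038, 0, 0]]
  ],
  "claw": -0.1
}}

```text
time: 25.88
eef_pos: [0.3872, 0.2406, 0.0324]
tool_rot: [-90.2, -0.1, -89.6]
force: [-0.4, 1.2, -0.1]
gripper_width: 0.0384
```

```bash
python3 - <<'E'
from h import *
s=sense(); print(np.round(s['eef_pos'],4),np.round(s['tool_rot'],2),np.round(s['force'],2),s['gripper_width'])
q=eyes.grab_frame('side'); save(q['image'],'side22.png');save(cv2.resize(q['image'][185:270,250:355],None,fx=7,fy=7,interpolation=cv2.INTER_CUBIC),'s22.png')
E
```

```text
[0.3872 0.2406 0.0324] [-9.019e+01 -8.000e-02 -8.965e+01] [-0.4   1.2  -0.12] 0.03842761667078064
```

Request:
{"method": "move_arm", "body": {
  "series": [
    [[0, 0.002, 0, 0], [0, 0.005, 0, 0], [0, 0.008, 0, 0], [0, 0.011, 0, 0], [0, 0.014, 0, 0], [0, 0.016, 0, 0], [0, 0.018, 0, 0], [0, 0.018, 0, 0], [0, 0.018, 0, 0], [0, 0.018, 0, 0]]
  ]
}}

```text
time: 26.77
eef_pos: [0.3888, 0.2414, 0.0165]
tool_rot: [-90.0, 0.0, -89.6]
force: [-0.3, 0.3, -0.5]
gripper_width: 0.0381
```

```bash
python3 - <<'E'
from h import *
s=sense(); print(np.round(s['eef_pos'],4),np.round(s['tool_rot'],2),np.round(s['force'],2),np.round(s['ft_torque'],3),s['gripper_width'])
E
```

```text
[0.3888 0.2414 0.0165] [-89.99   0.   -89.65] [-0.28  0.25 -0.52] [-0.033 -0.052 -0.028] 0.03811023743961584
```

Request:
{"method": "move_arm", "body": {
  "series": [
    [[0, 0, 0, 0], [0, 0, 0, 0], [0, 0, 0, 0], [0, 0, 0, 0], [0, 0, 0, 0], [0, 0, 0, 0], [0, 0, 0, 0], [0, 0, 0, 0], [0, 0, 0, 0], [0, 0, 0, 0]]
  ],
  "claw": -1,
  "newtons": 25
}}

```text
time: 27.6
eef_pos: [0.388, 0.2414, 0.0166]
tool_rot: [-90.1, -0.0, -89.7]
force: [-3.2, 0.5, 5.2]
gripper_width: 0.0168
```

```bash
python3 - <<'E'
from h import *
s=sense(); print(np.round(s['eef_pos'],4),np.round(s['tool_rot'],2),np.round(s['force'],2),np.round(s['ft_torque'],3),s['gripper_width'])
p=eyes.grab_frame('top'); save(p['image'],'top23.png'); rims(p)
s=sense(); print(np.round(s['eef_pos'],4),np.round(s['force'],2),s['gripper_width'])
E
```

```text
[0.388  0.2414 0.0166] [-9.009e+01 -1.000e-02 -8.966e+01] [-3.24  0.52  5.16] [ 0.009  0.641 -0.078] 0.0168286185211724
dish_left 0.78 px [285.1 213.3] [34.6 34.8] at [ 0.4467 -0.0375  0.084 ]
dish_left 0.62 px [154.4 186.5] [35.2 35.8] at [0.5384 0.362  0.084 ]
dish_left 0.18 px [334.1 211.9] [25.4 29.1] at [ 0.4476 -0.1868  0.084 ]
dish_middle 0.83 px [194.1 185.8] [35.9 36.5] at [0.5377 0.2398 0.084 ]
dish_middle 0.53 px [184.6 181.3] [141.7 163.2] at [0.5524 0.2689 0.084 ]
[0.388  0.2414 0.0166] [-3.66  0.36  5.99] 0.017482620218940273
```

Request:
{"method": "move_arm", "body": {
  "series": [
    [[0, 0, 0.001, 0], [0, 0, 0.003, 0], [0, 0, 0.005, 0], [0, 0, 0.008, 0], [0, 0, 0.012, 0], [0, 0, 0.016, 0], [0, 0, 0.021, 0], [0, 0, 0.026, 0], [0, 0, 0.031, 0], [0, 0, 0.036, 0]]
  ]
}}

```text
time: 28.63
eef_pos: [0.4224, 0.241, 0.0156]
tool_rot: [-90.3, -0.1, -89.6]
force: [-5.8, -0.1, 3.5]
gripper_width: 0.0175
```

```bash
python3 - <<'E'
from h import *
s=sense(); print(s['time'],np.round(s['eef_pos'],4),np.round(s['tool_rot'],2),np.round(s['force'],2),np.round(s['ft_torque'],3),s['gripper_width'])
p=eyes.grab_frame('top'); rims(p)
E
```

```text
28.6333 [0.4224 0.241  0.0156] [-9.030e+01 -7.000e-02 -8.965e+01] [-5.79 -0.11  3.45] [-0.076  1.201 -0.012] 0.01747471439723069
dish_left 0.97 px [154.7 175.6] [35.7 36.3] at [0.5723 0.3614 0.084 ]
dish_left 0.76 px [285.5 213.6] [34.  35.2] at [ 0.4458 -0.0388  0.084 ]
dish_left 0.47 px [233.8 174. ] [35.3 36.8] at [0.5716 0.117  0.084 ]
dish_middle 0.86 px [193.6 174.9] [34.4 35.2] at [0.5719 0.241  0.084 ]
dish_right 0.75 px [233.6 174.1] [35.5 36.1] at [0.5713 0.1177 0.084 ]
```

Request:
{"method": "move_arm", "body": {
  "series": [
    [[0, 0, 0.004, 0], [0, 0, 0.009, 0], [0, 0, 0.014, 0], [0, 0, 0.02, 0], [0, 0, 0.026, 0], [0, 0, 0.032, 0], [0, 0, 0.038, 0], [0, 0, 0.044, 0], [0, 0, 0.05, 0], [0, 0, 0.055, 0]]
  ]
}}

```text
time: 29.67
eef_pos: [0.4782, 0.241, 0.0158]
tool_rot: [-90.2, -0.1, -89.7]
force: [-5.6, -1.6, 3.4]
gripper_width: 0.0172
```

Request:
{"method": "move_arm", "body": {
  "series": [
    [[0, 0, 0.003, 0], [0, 0, 0.006, 0], [0, 0, 0.009, 0], [0, 0, 0.011, 0], [0, 0, 0.013, 0], [0, 0, 0.015, 0], [0, 0, 0.017, 0], [0, 0, 0.018, 0], [0, 0, 0.019, 0], [0, 0, 0.019, 0]]
  ]
}}

```text
time: 30.5
eef_pos: [0.498, 0.241, 0.0158]
tool_rot: [-90.1, -0.1, -89.6]
force: [-2.4, -4.9, -2.0]
gripper_width: 0.0167
```

```bash
python3 - <<'E'
from h import *
s=sense(); print(s['time'],np.round(s['eef_pos'],4),np.round(s['tool_rot'],2),np.round(s['force'],2),np.round(s['ft_torque'],3),s['gripper_width'])
p=eyes.grab_frame('top'); save(p['image'],'top25.png')
q=eyes.grab_frame('side'); save(q['image'],'side25.png')
for t in ['grip','nest_left','nest_middle','nest_right','dish_left','dish_middle','dish_right']:
    for n,pp in (('top',p),('side',q)):
        r=eyes.tip_of(t,pp); print(n,t,[(np.round(x['at'],4).tolist(),round(x['p'],2)) for x in r[:2]])
s=sense(); print(s['time'],np.round(s['eef_pos'],4),np.round(s['force'],2))
E
```

```text
30.5 [0.498  0.241  0.0158] [-90.12  -0.1  -89.64] [-2.44 -4.88 -1.97] [-0.747  0.544 -0.113] 0.01672425670362516
top grip [([0.496, 0.2428, 0.063], 0.58), ([0.6465, 0.1203, 0.0441], 0.36)]
side grip [([0.5002, 0.2457, 0.0601], 0.57)]
top nest_left [([0.644, 0.3706, 0.0414], 0.87)]
side nest_left []
top nest_middle [([0.6416, 0.2428, 0.0405], 0.78)]
side nest_middle []
top nest_right [([0.6451, 0.1215, 0.0406], 0.58)]
side nest_right []
top dish_left [([0.4436, -0.0385, 0.0015], 0.94), ([0.6446, 0.3629, 0.0461], 0.73)]
side dish_left [([0.4437, -0.0382, -0.0006], 0.53), ([0.535, 0.2459, 0.0014], 0.2)]
top dish_middle [([0.6435, 0.2415, 0.0425], 0.72), ([0.4974, 0.2487, 0.0605], 0.2)]
side dish_middle []
top dish_right [([0.6453, 0.1223, 0.0426], 0.71)]
side dish_right []
31.3 [0.4981 0.2409 0.0158] [-1.18 -4.99 -1.09]
```

Request:
{"method": "move_arm", "body": {
  "series": [
    [[0, 0, 0, 0], [0, 0, 0, 0], [0, 0, 0, 0], [0, 0, 0, 0], [0, 0, 0, 0], [0, 0, 0, 0], [0, 0, 0, 0], [0, 0, 0, 0], [0, 0, 0, 0], [0, 0, 0, 0]]
  ],
  "claw": -0.1
}}

```text
time: 32.13
eef_pos: [0.4987, 0.242, 0.0164]
tool_rot: [-90.0, 0.0, -89.6]
force: [-0.3, 0.6, 0.3]
gripper_width: 0.0386
```

```bash
python3 - <<'E'
from h import *
s=sense(); print(s['time'],np.round(s['eef_pos'],4),np.round(s['tool_rot'],2),np.round(s['force'],2),np.round(s['ft_torque'],3),s['gripper_width'])
p=eyes.grab_frame('top'); save(p['image'],'top26.png')
g=lambda f:cv2.cvtColor(cv2.imread(f),cv2.COLOR_BGR2GRAY).astype(np.float32)
a=g('pics/top25.png');b=g('pics/top26.png')
for nm,(r0,r1,c0,c1) in {'deckfront':(160,205,134,170),'deckR':(160,205,215,262),'static':(190,240,264,315)}.items():
    A=a[r0:r1,c0:c1];B=b[r0:r1,c0:c1]; w=cv2.createHanningWindow(A.shape[::-1],cv2.CV_32F); print(nm,np.round(cv2.phaseCorrelate(A,B,w)[0],2))
E
```

```text
32.1333 [0.4987 0.242  0.0164] [-90.     0.   -89.65] [-0.32  0.59  0.28] [ 0.007 -0.043  0.032] 0.03858837101095877
deckfront [-0.04  0.37]
deckR [-0.06  0.52]
static [ 0.01 -0.02]
```

Request:
{"method": "move_arm", "body": {
  "series": [
    [[0, -0.004, 0, 0], [0, -0.014, 0, 0], [0, -0.028, 0, 0], [0, -0.045, 0, 0], [0, -0.063, 0, 0], [0, -0.083, -0.004, 0], [0, -0.1, -0.02, 0], [0, -0.115, -0.045, 0], [0, -0.125, -0.07, 0], [0, -0.13, -0.085, 0]]
  ]
}}

```text
time: 33.02
eef_pos: [0.4129, 0.2418, 0.149]
tool_rot: [-89.9, 0.1, -89.6]
force: [0.4, 0.3, -0.2]
gripper_width: 0.0387
```

Request:
{"method": "move_arm", "body": {
  "series": [
    [[0.005, 0, -0.02, 0], [0.02, 0, -0.035, 0], [0.045, 0, -0.04, 0], [0.075, 0, -0.04, 0], [0.11, 0, -0.04, 0], [0.145, 0, -0.04, 0], [0.175, 0, -0.04, 0], [0.195, 0, -0.04, 0], [0.2, 0, -0.04, 0], [0.2, 0, -0.04, 0]]
  ]
}}

```text
time: 33.85
eef_pos: [0.3754, 0.0403, 0.1473]
tool_rot: [-89.9, 0.0, -89.8]
force: [0.0, 0.0, 0.2]
gripper_width: 0.0386
```

```bash
python3 - <<'E'
from h import *
s=sense(); print(s['time'],np.round(s['eef_pos'],4),np.round(s['force'],2),s['gripper_width'])
p=eyes.grab_frame('top'); save(p['image'],'top27.png'); q=eyes.grab_frame('side'); save(q['image'],'side27.png')
rims(p)
for t in ['grip','nest_left','nest_middle','nest_right','dish_left','dish_middle','dish_right','tap_right','filler','canister','packet']:
    for n,pp in (('top',p),('side',q)):
        r=eyes.tip_of(t,pp); print(n,t,[(np.round(x['at'],4).tolist(),round(x['p'],2)) for x in r[:2]])
print(sense()['time'])
g=lambda f:cv2.cvtColor(cv2.imread(f),cv2.COLOR_BGR2GRAY).astype(np.float32)
E
```

```text
33.85 [0.3754 0.0403 0.1473] [0.04 0.   0.22] 0.0385586076872891
dish_left 0.62 px [285.8 212.5] [33.1 33.7] at [ 0.4492 -0.0396  0.084 ]
dish_left 0.57 px [155.4 153.1] [30.1 33.7] at [0.643  0.3595 0.084 ]
dish_left 0.39 px [183.3 176. ] [140.7 161. ] at [0.569  0.2729 0.084 ]
dish_middle 0.63 px [195.1 153. ] [28.5 33.7] at [0.6404 0.2361 0.084 ]
dish_right 0.63 px [234.8 153.7] [25.5 31.8] at [0.6353 0.1128 0.084 ]
top grip [([0.4963, 0.2433, 0.0629], 0.76), ([0.6467, 0.3638, 0.1012], 0.5)]
side grip [([0.5005, 0.2421, 0.0612], 0.89), ([0.4484, -0.1901, -0.0002], 0.51)]
top nest_left [([0.6453, 0.3681, 0.0455], 0.79), ([0.414, -0.3692, 0.0023], 0.25)]
side nest_left []
top nest_middle [([0.6445, 0.3707, 0.0435], 0.55)]
side nest_middle []
top nest_right [([0.6448, 0.1222, 0.0402], 0.85)]
side nest_right []
top dish_left [([0.6451, 0.3628, 0.0451], 0.85), ([0.4475, -0.0381, 0.0052], 0.8)]
side dish_left [([0.4471, -0.0378, 0.0001], 0.85), ([0.4485, -0.1909, -0.0011], 0.31)]
top dish_middle [([0.6441, 0.2424, 0.0417], 0.92), ([0.6444, 0.3635, 0.0436], 0.58)]
side dish_middle []
top dish_right [([0.6421, 0.1215, 0.1012], 0.58), ([0.6449, 0.1219, 0.0444], 0.57)]
side dish_right []
top tap_right [([0.6429, 0.1153, 0.1001], 0.91)]
side tap_right []
top filler [([0.5377, 0.2432, -0.0021], 0.56)]
side filler [([0.5343, 0.2403, -0.0012], 0.92)]
top canister [([0.4506, -0.1855, 0.0017], 0.59)]
side canister [([0.4475, -0.1911, 0.0013], 0.83)]
top packet [([0.4148, -0.3709, -0.0009], 0.72)]
side packet [([0.413, -0.3721, -0.0002], 0.86)]
35.2
```

```bash
python3 - <<'E'
from h import *
c=cam('top'); g=lambda f:cv2.cvtColor(cv2.imread(f),cv2.COLOR_BGR2GRAY)
U=4
def up(a): return cv2.resize(a,None,fx=U,fy=U,interpolation=cv2.INTER_CUBIC)
def match(ref,cur,box,sr,z):
    r0,r1,c0,c1=box; T=up(g(ref)[r0:r1,c0:c1]); R0,R1,C0,C1=sr; S=up(g(cur)[R0:R1,C0:C1])
    m=cv2.matchTemplate(S,T,cv2.TM_CCOEFF_NORMED); _,v,_,l=cv2.minMaxLoc(m)
    o=np.array([(c0+c1)/2,(r0+r1)/2]); n=np.array([C0+l[0]/U+(c1-c0)/2,R0+l[1]/U+(r1-r0)/2])
    d=ray_z(n,c,z)-ray_z(o,c,z); print(box,'score',round(v,2),'px',n-o,'world mm',np.round(d[:2]*1000,1))
match('pics/top1.png','pics/top27.png',(228,240,180,210),(180,215,165,225),0.06)
match('pics/top1.png','pics/top27.png',(210,238,172,184),(165,215,160,200),0.055)
match('pics/top1.png','pics/top27.png',(210,238,208,222),(165,215,195,235),0.055)
# sanity static
match('pics/top1.png','pics/top27.png',(195,232,266,306),(185,245,258,315),0.04)
b=g('pics/top26.png')
# dish pattern relative to tray: front rim edge columns
for f,nm in (('pics/top18.png','load'),('pics/top27.png','fill')):
    im=cv2.imread(f).astype(int)
    # china vs wood: b - r
    d=(im[:,:,0]-im[:,:,2])
    for cx in (155,194,234):
        col=d[:, cx-3:cx+4].mean(1); print(nm,cx,[int(v) for v in col[164:214]])
print(cv2.imread('pics/side27.png').shape)
E
```

```text
(228, 240, 180, 210) score 0.87 px [  0.   -35.25] world mm [109.5  -0.5]
(210, 238, 172, 184) score 0.54 px [ -0.75 -34.5 ] world mm [108.2   2.3]
(210, 238, 208, 222) score 0.61 px [  3.25 -35.5 ] world mm [110.9 -11.3]
(195, 232, 266, 306) score 0.56 px [0.   0.25] world mm [-0.8  0. ]
load 155 [-7, -5, -9, -41, -24, 2, 7, 8, 10, 10, 4, 5, 9, 8, 6, 8, 11, 12, 10, 7, 3, 0, -5, -6, -6, -6, -6, -4, 0, 2, 4, 8, 11, 12, 5, 5, 10, 7, 7, 11, 12, -33, -86, -90, -89, -89, -86, -86, -88, -88]
load 194 [-15, -15, -42, -34, 4, 10, 9, 10, 8, 2, 6, 10, 6, 2, 7, 12, 11, 8, 5, 2, -1, -5, -7, -8, -7, -6, -5, -3, 2, 6, 8, 11, 10, 4, 5, 10, 7, 6, 11, 11, -36, -87, -92, -92, -91, -90, -90, -90, -91, -89]
load 234 [-9, -41, -40, -1, 7, 9, 8, 9, 6, 5, 10, 10, 5, 4, 8, 11, 9, 7, 4, 0, -4, -7, -7, -8, -8, -7, -3, 0, 4, 6, 9, 11, 6, 4, 8, 7, 4, 7, 12, -16, -71, -94, -92, -88, -88, -78, -61, -50, -40, -39]
fill 155 [5, 8, 9, 9, 11, 8, -30, -85, -89, -86, -87, -85, -84, -85, -86, -86, -83, -82, -83, -82, -83, -85, -87, -84, -55, -8, -5, -7, -7, -7, -7, -7, -6, -7, -7, -6, -7, -7, -6, -6, -7, -6, -6, -6, -6, -6, -6, -7, -6, -6]
fill 194 [7, 9, 8, 10, 5, -32, -86, -91, -89, -89, -88, -87, -88, -88, -88, -87, -84, -85, -86, -87, -85, -85, -88, -70, -20, -12, -16, -16, -16, -16, -16, -18, -18, -10, 0, 0, 1, 0, -8, -16, -16, -15, -16, -16, -16, -16, -16, -16, -15, -15]
fill 234 [7, 4, 9, 16, -13, -82, -92, -89, -86, -87, -88, -88, -87, -85, -84, -84, -85, -86, -85, -85, -86, -90, -76, -18, -6, -9, -10, -11, -11, -12, -11, -11, -10, -10, -10, -10, -10, -10, -10, -10, -10, -10, -10, -10, -10, -11, -11, -11, -11, -11]
(384, 512, 3)
```

```bash
python3 - <<'E'
from h import *
s=sense(); print(s['time'],np.round(s['eef_pos'],4),np.round(s['force'],2)); print(job_done())
E
```

```text
35.2 [0.3749 0.0412 0.1464] [0.06 0.63 0.16]
the job is handed in; nothing more can be done
None
```

I nudged the three blue-and-white dishes home into their scallops with the tray at its loading stop. Then I gripped the pull bar, pushed the tray to the second notch, let go and moved the arm clear. I handed the job in at 35.2 s of the 48 s allowed.

**Dishes:** Each was pushed until it met the wire. The sign was clear for the middle and right dishes. It was weaker for the left one, about 5 N, but its rim lined up with the others in the pictures. After the push all three front rims had moved 35 px against 35.25 px for the bar, so they stayed home on the tray.

**Tray:** When I let go it settled back about 1.3 mm. Matching the bar in the top view gives 109.5 mm of travel, against 110 mm asked. The dishes read x ≈ 0.645 m and the right tap 0.643 m.

**Left alone:** The canister, the packet and the orange look-alike dish all read the same positions as at the start.

**What went wrong or disagreed:**
- **First grip missed:** The fingertips sit about 26 mm behind the stated tool tip. They closed above the bar and pressed on it with about 12 N. I lifted, went lower and gripped it on the second try; the tray and dishes had not moved.
- **Dish pushes:** For the same reason the fingertips were close to rim height while pushing and pressed the rims down with 4 to 8 N. No dish tipped in the pictures I saw.
- **Sideways force:** There was about 5 N of sideways force on the gripper at the end of the push; it vanished when I let go.
- **Final look:** I reached the picture limit, so the final state was checked by numbers only. At the filling stop the side camera's networks found neither dishes nor nests, and the funnels partly hide the rims from above.

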